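# Fill and stack a three-tier cupcake stand

## Task

Take the cream-topped cupcake that stands at the front left of the sheet pan (not the one far back) and set it upright on the empty marked seat of the stand's base, then stack the middle tier (open wire deck, black sockets) on the base and the top tier (closed white deck, blue ball caps) on the middle tier, in that order, with all four legs of each tier fully home in the corner sockets below. Let go of each piece once it is in place, and leave the cupcake already on the base, the squeeze bottle and the stack of foil baking cups standing where they are.

Things in the scene. Friction and masses are not known exactly. Their poses are not given: they have to be found in the camera images.
- base_top (a point): fixed white base board of the stand, 190 x 122 mm (x by y), in the sheet pan. Point: centre of its top face, 16 mm over the table; x along its long side, z up. Four black square sockets open upward at x = +-80, y = +-46 mm: 22 mm outside, 15 mm inside, floors level with this point, rims 20 mm above it. Blue rings 68 mm across mark two seats at x = -42 mm (empty) and +42 mm (taken)
- base_seat (a point): the empty seat: centre of the blue ring on the base's top face nearer the robot, 42 mm from the base's centre along its -x; axes as the base's
- cupcake_mid (a point): cream-topped cupcake to be loaded (beige swirl, yellow pleated cup), alone at the left of the sheet pan; 75 mm across at the cup's rim (46 mm up), narrower below, 74 mm tall. The point is on its axis, 37 mm above its underside; z is its axis. Grip the cup about 30 mm above its underside, where it is 55 to 70 mm wide
- cream_cupcake: the same cupcake; this origin is the centre of its underside
- middle_foot (a point): middle tier: steel frame, 178 x 110 mm (x by y), open wire deck, black sockets and handle, about 0.35 kg. Point: its centre at the level of its four leg tips; x along its long side, z up. Legs 11 mm thick at x = +-80, y = +-46 mm, their tips rounded; deck underside 92 mm above the tips. Seated, this point meets base_top (a half turn also fits)
- middle_tier: the same tier; origin and axes as middle_foot
- middle_top (a point): centre of the middle tier's deck top, 98 mm above its leg tips. Its four black sockets, the same as the base's, stand on the deck at x = +-80, y = +-46 mm: floors level with this point, rims 20 mm above it
- middle_handle (a point): middle of the middle tier's handle bar, 130 mm above its leg tips and 32 mm above its deck: a bar 100 mm long along the tier's x, 14 mm thick (y) and 12 mm high, on two uprights at x = +-44 mm; grip it across (closing along the tier's y)
- top_foot (a point): top tier: as the middle tier in size, mass, legs and handle, but with a closed white deck, blue handle and blue ball caps 19 mm tall instead of sockets. Point: its centre at the level of its leg tips; x along its long side, z up. Seated, this point meets middle_top (a half turn also fits)
- top_tier: the same tier; origin and axes as top_foot
- top_handle (a point): middle of the top tier's blue handle bar, 130 mm above its leg tips; sizes as middle_handle
- seated_mid (a point): bystander: the like cupcake that already stands on the base's far seat, 75 mm across, 73 mm tall; the point is on its axis 37 mm above its underside
- bottle_mid (a point): bystander: upright squeeze bottle with red cap, 63 mm across, 191 mm tall, loose, between the tiers' starting places and the base; the point is its centre half-way up. Behind it, round x = 0.75, y = -0.27, stands a fixed open tub 190 mm across, 122 mm tall
- liners_mid (a point): bystander: stack of foil baking cups, 72 mm across, 61 mm tall, loose, on the table in front of the sheet pan; the point is its centre half-way up. The sheet pan covers about x over 0.43, y from -0.085 to 0.365, with a rim 23 mm high
There are look-alikes about, which are no part of the job. What is shaped like the cream_cupcake but pink is not meant.

How it is judged:
By the outcome, as a careful person would: the job done as asked, in the order asked, and still so for the second after the job is handed in, with the robot touching nothing.
It also fails if it takes over 72 s, if anything falls off the work surface, if the arm or the gripper's body presses on something with over 40 N, if the wrist force passes 120 N, or if a joint passes its speed limit or range.

## Robot

A 6-joint arm with a two-finger parallel gripper is mounted at the origin on a cart in front of the work surface, level with it; the furniture and walls round the work are solid. World frame = base frame: x ahead of the robot, y to its left, z up, the work surface at z = 0. Lengths are in m, angles in rad, forces in N, time in s.
With the tool pointing down it reaches from about 0.35 to 0.925 m from the base axis. Payload 6.4 kg.
Tool frame: the origin (TCP) lies on the centre line of the jaws, within the pads' length; the fingertips stand 22 mm ahead of it and the grasp point (between the pads) lies 3 mm ahead of it; z points along the fingers, x is the direction in which the jaws open and shut, and the axes are right-handed (so a half turn about z gives the same grasp; the last joint's range is limited). The gripper opens to 94 mm and grips with 3 to 60 N. Pads are 16 mm wide; open, the fingers measure 119 mm over their backs; the gripper's body (75 mm by 177 mm) begins 78 mm behind the grasp point.
Start: joints at [-1.416, 0.245, 1.558, -0, 1.339, -0.174], TCP at [0.21, -0.615, 0.227] pointing down, gripper open.
Joint ranges: [-3.13, 3.13], [-1.02, 2.26], [0.13, 2.54], [-0.95, 4.09], [0.21, 2.88], [-2.74, 2.74]. Speed limits (rad/s): [2.57, 2.57, 3.14, 3.14, 3.14, 3.14].

## Interface

Orientations are given as a unit quaternion [w, x, y, z].
In Python, from plant import bot, vision, workorder gives the robot as it stands.
- The arm moves only by the tool servo_tool, never from a script. Its argument "plan" is a list that holds one entry, the list of rows, each a list of 5 numbers: the shift along the tool's x, y, z in mm, then the turn about the tool's z in rad, then the closure in counts, from 0 (fully open) to 255 (shut). A call has exactly 5 rows; each row shifts and turns the pose as measured when the row begins, along the tool's axes as they then stand; what a row does not reach is not made up. A row lasts 1/12 s, in which the tool goes at most 41.7 mm and 7.16 degrees, less where a joint would pass 70% of its speed; a pose out of reach is approached as far as the arm can. A call is refused whole if a number of a shift passes 41.7 or a number of a turn 0.125, either way. A call with a gripper value outside its range is refused whole. The fingers move at their own pace and stop on an object; "grip_force" is the grip in N (left out, the last holds). Time passes only in rows, so rows that do not move let the fingers close, or fill a call up. It gives the time, the measured TCP pose, the force and the opening at its end, in the units of the state.
- bot.sense(): the state, without advancing time (a new reading comes with each control period).
- vision.camera(name): name is "scene" or "top" or "wrist"; returns (picture, depth): 480x640x3 uint8, red, green, blue; 480x640 float32, m along the optical axis (not along the pixel's ray), 0 where there is no reading.
- vision.calibration(name): a dict with "intrinsics" (3x3 intrinsics, pixels), "T" (4x4, takes a point from camera to world coordinates). Camera axes: x right, y down, z forward; pixel columns grow to the right and rows downward; lengths in m; the calibration is good to about 2 mm. A picture is of the moment at which its call begins: read the wrist's pose just before it. calibration takes no time and is no camera call; for the wrist camera it gives the pose at the moment of the call.
- workorder.sign_off(): hands the job in, once; it reports no verdict.
Trained networks look in the newest picture that a camera, given by its name, has taken for a name from the list of things; names that differ only in an ending like _2 or _b are one class to them, and where a whole thing is asked for, a point or a joint stands for the part that bears it (a point fixed in the world has none). Each returns a list of dicts, best first, with "score" (0 to 1); they miss things now and then, are a little off and sometimes report something else, mostly with a low value. They report only what shows in the picture. A call takes as long as a camera call. They do not tell look-alikes from the thing itself.
- vision.outline_of(camera, target): "pixels" (480x640 bool, what is visible of it) and "box" ([centre column, centre row, width, height] in pixels, round what is visible of it).
- vision.tip_of(camera, target): "uv" ([column, row] in pixels: a listed point, or the origin of a listed thing).
The state is a dict: "t": time; "q": joint angles; "qd": joint speeds; "tau": joint torques, N m; "tcp_pos": TCP position; "orientation": TCP orientation; "ft_force": force on the tool from outside, world axes, zero at the start; "wrist_torque": the same for the moment, N m; "finger_gap": finger opening in m.
Only numpy, scipy, OpenCV 4.12 (cv2) and the standard library are available. Lean on these libraries where they do the work, as an engineer would, in place of code of your own. Each camera call takes 0.05 s, during which the arm holds its last target.

## Working session

There is one attempt and no reset: what is moved stays moved. The work goes in short steps, Python scripts to look and compute and a tool call to move; the robot and the scene stay as the last step left them, time stands still between calls to the robot, and variables do not carry over. Pictures are saved under pics/ and viewed, and the job is handed in when it is done.

Besides the shell and the picture viewer there is one more tool, called after "Request:" by a JSON object that holds its "method" and its "body", one argument or row to a line. servo_tool: Moves the arm, as the interface text tells. Its arguments: {"type":"object","properties":{"plan":{"type":"array","items":{"type":"array","items":{"type":"array","items":{"type":"number"}}}},"grip_force":{"type":"number"}},"required":["plan"]}

```bash
ls; mkdir -p pics; python3 - <<'E'
from plant import bot, vision, workorder
import cv2,numpy as np
s=bot.sense();print({k:np.round(v,3).tolist() for k,v in s.items()})
for c in ["scene","top"]:
    p,d=vision.camera(c);cv2.imwrite(f"pics/{c}0.png",p[:,:,::-1]);np.save(f"pics/{c}_d.npy",d)
    k=vision.calibration(c);print(c,np.round(k["intrinsics"],1).tolist(),np.round(k["T"],3).tolist())
E
```

```text
pics
{'t': 0.0, 'q': [-1.416, 0.246, 1.559, -0.0, 1.339, -0.174], 'qd': [-0.001, -0.0, 0.001, -0.001, 0.001, 0.0], 'tau': [-0.0, -41.584, -31.46, 0.068, 0.033, -0.0], 'tcp_pos': [0.21, -0.615, 0.226], 'orientation': [-0.001, 0.813, -0.582, -0.001], 'ft_force': [-0.072, -0.016, 0.321], 'wrist_torque': [0.006, -0.013, -0.005], 'finger_gap': 0.094}
scene [[548.3, 0.0, 313.9], [0.0, 548.3, 242.8], [0.0, 0.0, 1.0]] [[-0.753, -0.233, 0.615, -0.439], [-0.658, 0.294, -0.694, 1.08], [-0.019, -0.927, -0.374, 0.707], [0.0, 0.0, 0.0, 1.0]]
top [[463.6, 0.0, 317.9], [0.0, 463.6, 240.3], [0.0, 0.0, 1.0]] [[-0.028, -0.982, 0.186, 0.296], [-1.0, 0.03, 0.008, -0.01], [-0.013, -0.186, -0.982, 1.409], [0.0, 0.0, 0.0, 1.0]]
```

View pics/scene0.png

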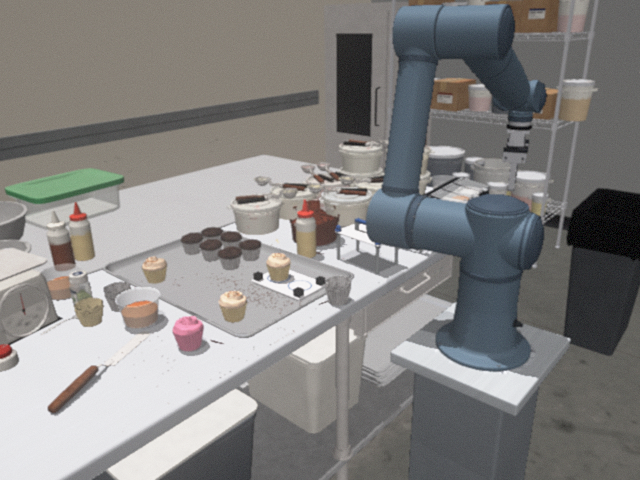

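View pics/top0.png

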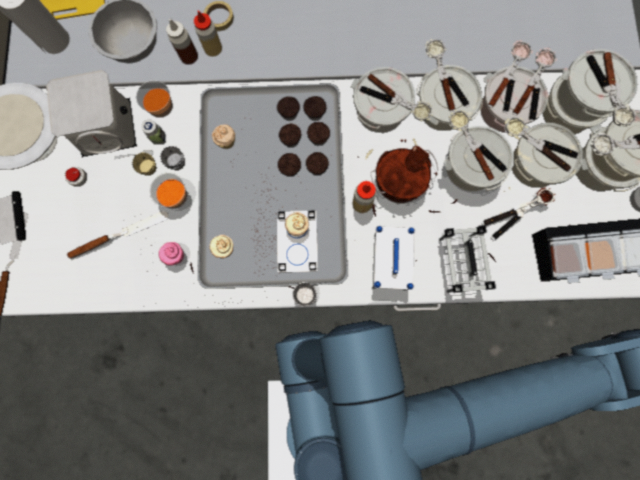

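The top view shows the cream cupcake at the front left (221,245). Things it could be mistaken for are the far-back cream one (223,135), the seated one (297,224) and the pink one (171,253). The empty seat ring is at (297,255). The top tier, with its closed white deck, is at (394,258), and the wire middle tier is at (466,263).

```bash
cat > h.py <<'E'
from plant import bot, vision, workorder
import cv2,numpy as np
def ray(c,uv,z):
    k=vision.calibration(c);K=np.array(k["intrinsics"]);T=np.array(k["T"])
    r=T[:3,:3]@np.linalg.inv(K)@np.array([uv[0],uv[1],1.]);o=T[:3,3]
    return o+r*(z-o[2])/r[2]
def proj(c,P,k=None):
    k=k or vision.calibration(c);K=np.array(k["intrinsics"]);T=np.array(k["T"])
    p=np.linalg.inv(T)@np.append(P,1);q=K@p[:3];return q[:2]/q[2]
def cloud(c,d,k=None):
    k=k or vision.calibration(c);K=np.array(k["intrinsics"]);T=np.array(k["T"])
    v,u=np.mgrid[0:480,0:640]
    P=np.stack([(u-K[0,2])/K[0,0]*d,(v-K[1,2])/K[1,1]*d,d],-1)@T[:3,:3].T+T[:3,3]
    P[d<=0]=np.nan;return P
E
python3 - <<'E'
from h import *
p,d=vision.camera("top")
Z=dict(base_top=.016,base_seat=.016,cupcake_mid=.04,middle_handle=.13,middle_top=.098,top_handle=.13,seated_mid=.053,bottle_mid=.095,liners_mid=.03,top_foot=0)
for n,z in Z.items():
    for r in vision.tip_of("top",n)[:4]:
        print(n,round(r["score"],2),np.round(r["uv"],1),np.round(ray("top",r["uv"],z),4))
P=cloud("top",d)
for n,uv in dict(cup=(221,245),handle=(466,262),th=(394,258),pan=(250,220),board=(297,255)).items(): print(n,np.round(P[uv[1],uv[0]],4))
a=cv2.resize(p[190:310,180:340,::-1],(800,600),interpolation=3);cv2.imwrite("pics/c1.png",a)
a=cv2.resize(p[200:320,360:520,::-1],(800,600),interpolation=3);cv2.imwrite("pics/c2.png",a)
E
```

```text
base_top 0.68 [295.3 237.3] [0.5716 0.07   0.016 ]
base_seat 0.77 [294.9 254.2] [0.5193 0.0722 0.016 ]
cupcake_mid 0.67 [222.  245.9] [0.5472 0.2896 0.04  ]
cupcake_mid 0.61 [168.8 252.4] [0.5322 0.4496 0.04  ]
middle_handle 0.81 [474.6 256. ] [ 0.4811 -0.4337  0.13  ]
middle_top 0.95 [467.6 259.9] [ 0.4751 -0.4235  0.098 ]
top_handle 0.71 [392.5 254.4] [ 0.4924 -0.2065  0.13  ]
seated_mid 0.65 [297.5 224.7] [0.6026 0.0605 0.053 ]
bottle_mid 0.59 [360.8 197.1] [ 0.6703 -0.1289  0.095 ]
liners_mid 0.57 [302.  290.4] [0.4077 0.0523 0.03  ]
top_foot 0.4 [295.9 224.8] [0.6144 0.0683 0.    ]
top_foot 0.26 [394.1 253.9] [ 0.5137 -0.2315  0.    ]
cup [0.5455 0.2872 0.0647]
handle [ 0.4698 -0.4197  0.0941]
th [ 0.4812 -0.2092  0.1362]
pan [ 6.343e-01  2.116e-01 -5.000e-04]
board [0.5167 0.0659 0.0155]
```

View pics/c1.png

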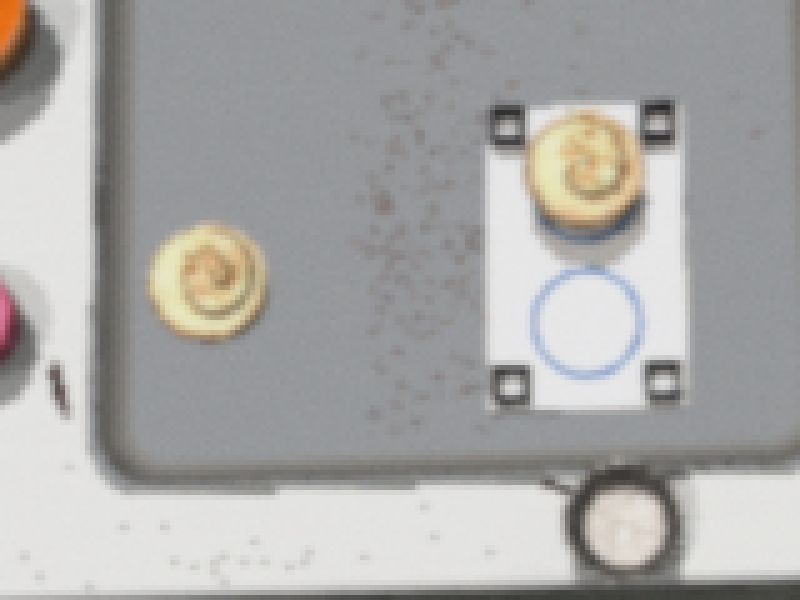

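View pics/c2.png

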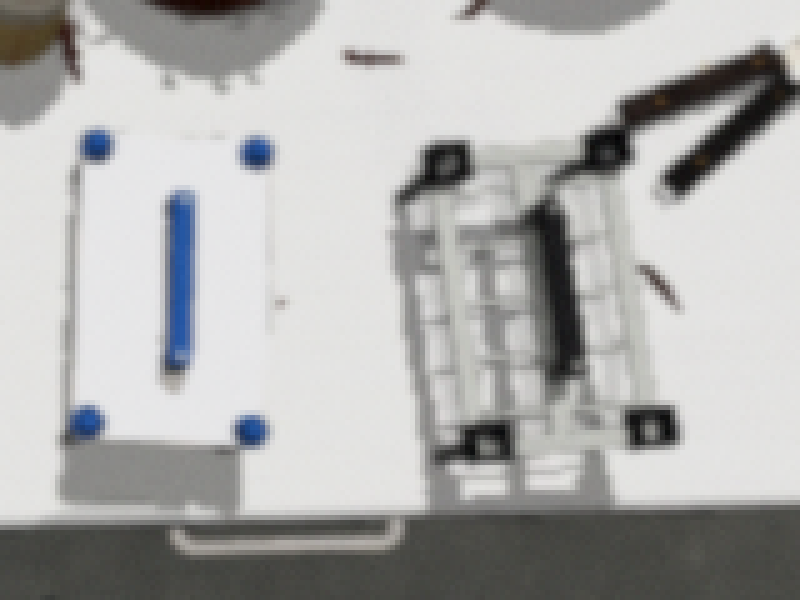

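Both crops match the descriptions: the cupcake is at crop position (210,280), the ring at (588,323), and the tiers are as listed. Next I lift, turn the jaws to close along world y, and move towards the tiers to look at them with the wrist camera.

Request:
{"method": "servo_tool", "body": {
  "plan": [
    [[0,0,-35,0.109,0],[0,0,-35,0.109,0],[0,0,-30,0.109,0],[-40,-40,0,0,0],[-40,-40,0,0,0]]
  ]
}}

```text
t: 1.07
tcp_pos: [0.2689, -0.5556, 0.3276]
orientation: [0.001, -0.698, 0.716, 0.002]
ft_force: [1.6, 0.6, 0.3]
finger_gap: 0.094
```

Request:
{"method": "servo_tool", "body": {
  "plan": [
    [[-28,-30,0,0,0],[-28,-30,0,0,0],[-28,-30,0,0,0],[-28,-30,0,0,0],[-20,-20,0,0,0]]
  ]
}}

```text
t: 1.48
tcp_pos: [0.4169, -0.4222, 0.3314]
orientation: [0.0, -0.697, 0.717, -0.001]
ft_force: [0.6, -0.2, -0.1]
finger_gap: 0.0941
```

```bash
cat >> h.py <<'E'
def st():
    s=bot.sense();w,x,y,z=s["orientation"]
    print("t",round(s["t"],2),"tcp",np.round(s["tcp_pos"],4),"yaw",round(np.degrees(np.arctan2(2*(x*y+w*z),1-2*(y*y+z*z))),2),"f",np.round(s["ft_force"],1),"gap",round(s["finger_gap"],4),"q",np.round(s["q"],2));return s
def shot(n):
    p,d=vision.camera("wrist");cv2.imwrite(f"pics/{n}.png",p[:,:,::-1]);np.savez(f"pics/{n}.npz",p=p,d=d,**{k:np.array(v) for k,v in vision.calibration("wrist").items()});return p,d
E
python3 - <<'E'
from h import *
st();shot("w1");print(vision.calibration("wrist"))
E
```

```text
t 1.48 tcp [ 0.4169 -0.4222  0.3314] yaw -91.64 f [ 0.6 -0.2 -0.1] gap 0.0941 q [-0.98  0.04  1.59  0.    1.5   0.62]
{'intrinsics': array([[379.70007879,   0.        , 316.48829119],
       [  0.        , 379.70007879, 243.9061202 ],
       [  0.        ,   0.        ,   1.        ]]), 'T': array([[-2.46055565e-02, -9.62058119e-01, -2.71732852e-01,
         4.98395549e-01],
       [-9.99697237e-01,  2.36749569e-02,  6.70298900e-03,
        -4.21841880e-01],
       [-1.54014241e-05,  2.71815512e-01, -9.62349379e-01,
         4.88249060e-01],
       [ 0.00000000e+00,  0.00000000e+00,  0.00000000e+00,
         1.00000000e+00]])}
```

View pics/w1.png

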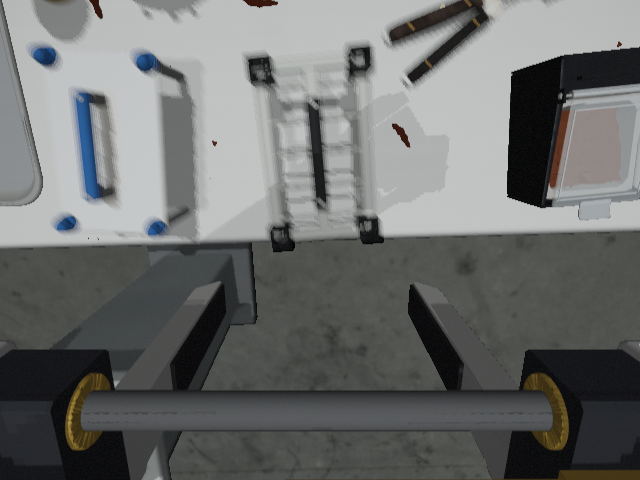

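The wrist view shows the middle tier with its black sockets near (260,70), (359,59), (282,236) and (371,229). The top tier's blue caps are at (44,55), (147,62), (65,222) and (157,228). I'll fit both poses from depth and colour.

```bash
cat >> h.py <<'E'
def blobs(c,mask,z,amin=30):
    n,l,s,ce=cv2.connectedComponentsWithStats(mask.astype(np.uint8));
    return [(ce[i],s[i,4],ray(c,ce[i],z)[:2]) for i in range(1,n) if s[i,4]>=amin]
def fit4(pts,hx=.08,hy=.046):
    """pts 4x2 world, matched by nearest to template rotated about 90deg-free; returns centre,yaw,resid"""
    pts=np.array(pts);c=pts.mean(0);best=None
    import itertools
    T=np.array([[hx,hy],[hx,-hy],[-hx,hy],[-hx,-hy]])
    for pm in itertools.permutations(range(4)):
        q=pts[list(pm)]-c;a=np.arctan2((T[:,0]*q[:,1]-T[:,1]*q[:,0]).sum(),(T*q).sum())
        if abs(a)>np.pi/2: continue
        R=np.array([[np.cos(a),-np.sin(a)],[np.sin(a),np.cos(a)]]);e=q-T@R.T;r=np.sqrt((e**2).sum(1).mean())
        if best is None or r<best[2]: best=(c,np.degrees(a),r)
    return best
E
python3 - <<'E'
from h import *
s=st();p,d=shot("w2")
P=cloud("wrist",d);z=P[...,2]
hsv=cv2.cvtColor(p,cv2.COLOR_RGB2HSV)
cv2.imwrite("pics/z.png",np.clip(z*1500,0,255).astype(np.uint8))
m=(z>.108)&(z<.126)
for b in blobs("wrist",m,.118): print("rim",np.round(b[0],1),b[1],np.round(b[2],4), np.round(np.nanmedian(z[int(b[0][1]),int(b[0][0])]),3))
m=(z>.128)&(z<.145)
for b in blobs("wrist",m,.136): print("bar",np.round(b[0],1),b[1],np.round(b[2],4))
bl=(hsv[...,0]>100)&(hsv[...,0]<125)&(hsv[...,1]>150)
for b in blobs("wrist",bl,.1075): print("blue",np.round(b[0],1),b[1],np.round(b[2],4))
m=(z>.09)&(z<.102)
for b in blobs("wrist",m,.098,300): print("deck",np.round(b[0],1),b[1],np.round(b[2],4))
for n,zz in dict(middle_handle=.13,top_handle=.13,middle_top=.098).items():
    for r in vision.tip_of("wrist",n)[:2]: print(n,round(r["score"],2),np.round(ray("wrist",r["uv"],zz),4))
p=p[20:260,0:420,::-1];cv2.imwrite("pics/c3.png",cv2.resize(p,(798,456),interpolation=3))
E
```

```text
t 1.53 tcp [ 0.4196 -0.4194  0.3315] yaw -91.39 f [2.  3.3 0.5] gap 0.0939 q [-0.98  0.04  1.59  0.    1.5   0.62]
rim [47.7 58.7] 248 [ 0.5686 -0.1872] 0.114
rim [367.   64.4] 443 [ 0.557  -0.4711] 0.096
rim [149.4  65.4] 236 [ 0.561  -0.2767] 0.116
rim [266.   73.8] 426 [ 0.5515 -0.3804] 0.096
rim [103.9 103.5] 130 [ 0.5301 -0.2304] 0.118
rim [112.  197.5] 115 [ 0.4438 -0.223 ] 0.116
rim [ 68.4 229.2] 179 [ 0.413  -0.1739] 0.114
rim [375.2 234.8] 338 [ 0.3996 -0.4811] 0.097
rim [158.7 234.4] 169 [ 0.4054 -0.2635] 0.115
rim [285.2 242.3] 330 [ 0.394  -0.3902] 0.097
bar [ 94.2 150.2] 1880 [ 0.4893 -0.2241]
bar [323.7 157.3] 1665 [ 0.478  -0.4304]
blue [54.  61.6] 422 [ 0.5681 -0.1858]
blue [153.7  68.2] 362 [ 0.5604 -0.2762]
blue [ 95.5 151.2] 1740 [ 0.4877 -0.209 ]
blue [ 73.5 228.2] 294 [ 0.4115 -0.1723]
blue [162.4 233.2] 264 [ 0.404  -0.2629]
deck [115.8 143.3] 16872 [ 0.4946 -0.2252]
deck [592.7  80.2] 3151 [ 0.5412 -0.6886]
deck [323.  148.8] 7364 [ 0.4842 -0.4306]
deck [602.1 151.3] 5069 [ 0.4748 -0.7095]
middle_handle 0.82 [ 0.4736 -0.4324  0.13  ]
top_handle 0.72 [ 0.4832 -0.226   0.13  ]
middle_top 0.77 [ 0.4709 -0.4359  0.098 ]<stdin>:5: RuntimeWarning: invalid value encountered in cast
```

View pics/c3.png

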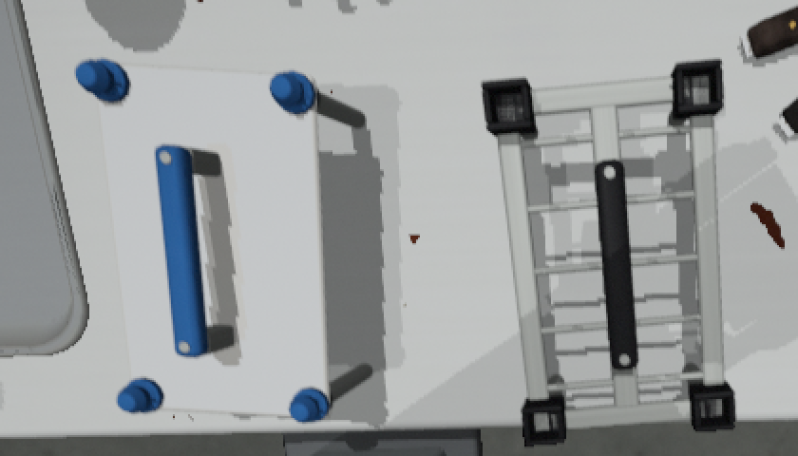

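View pics/z.png

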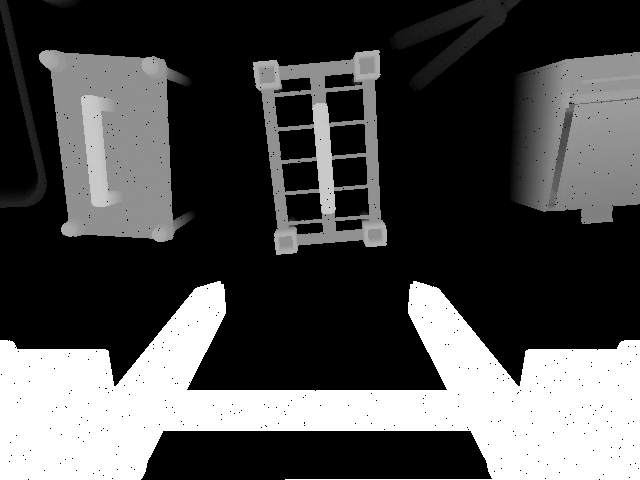

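The middle handle is at about (0.477, -0.430) with tier yaw +3.6°. The top handle is at about (0.488, -0.224) with yaw -4.9°. Next I move over to the base and cupcake.

Request:
{"method": "servo_tool", "body": {
  "plan": [
    [[-41,-5,0,0,0],[-41,-5,0,0,0],[-41,-5,0,0,0],[-41,-5,0,0,0],[-41,-5,0,0,0]]
  ]
}}

```text
t: 2.15
tcp_pos: [0.4418, -0.2276, 0.3281]
orientation: [-0.001, -0.687, 0.726, 0.001]
ft_force: [0.5, 0.8, 1.1]
finger_gap: 0.0941
```

Request:
{"method": "servo_tool", "body": {
  "plan": [
    [[-41,-5,0,0,0],[-41,-5,0,0,0],[-41,-5,0,0,0],[-41,-5,0,0,0],[-41,-5,0,0,0]]
  ]
}}

```text
t: 2.57
tcp_pos: [0.4773, -0.0233, 0.3282]
orientation: [-0.001, -0.681, 0.733, -0.001]
ft_force: [1.0, -0.1, -1.2]
finger_gap: 0.0942
```

Request:
{"method": "servo_tool", "body": {
  "plan": [
    [[-41,-5,0,0,0],[-41,-5,0,0,0],[-41,-5,0,0,0],[-30,-2,0,0,0],[0,0,0,0,0]]
  ]
}}

```text
t: 2.98
tcp_pos: [0.5076, 0.1332, 0.3283]
orientation: [-0.0, -0.678, 0.735, -0.002]
ft_force: [-0.5, -0.0, -0.4]
finger_gap: 0.094
```

```bash
python3 - <<'E'
from h import *
s=st();p,d=shot("w3")
P=cloud("wrist",d);z=P[...,2]
cv2.imwrite("pics/z3.png",np.clip(np.nan_to_num(z)*2500,0,255).astype(np.uint8))
for n,zz in dict(base_top=.016,base_seat=.016,cupcake_mid=.038,seated_mid=.053).items():
    for r in vision.tip_of("wrist",n)[:2]: print(n,round(r["score"],2),np.round(r["uv"]),np.round(ray("wrist",r["uv"],zz),4))
E
```

```text
t 2.98 tcp [0.5076 0.1332 0.3283] yaw -94.6 f [-0.5 -0.  -0.4] gap 0.094 q [ 0.04 -0.12  1.76 -0.    1.5   1.69]
base_top 0.91 [370. 159.] [0.5537 0.0597 0.016 ]
base_seat 0.63 [372. 189.] [0.5173 0.0571 0.016 ]
cupcake_mid 0.98 [182. 184.] [0.5459 0.2815 0.038 ]
cupcake_mid 0.79 [ 58. 206.] [0.5324 0.432  0.038 ]
seated_mid 0.84 [372. 115.] [0.6023 0.0588 0.053 ]
```

View pics/w3.png

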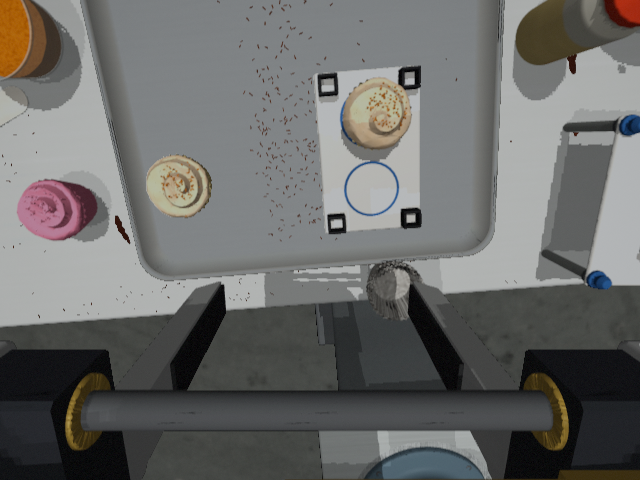

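View pics/z3.png

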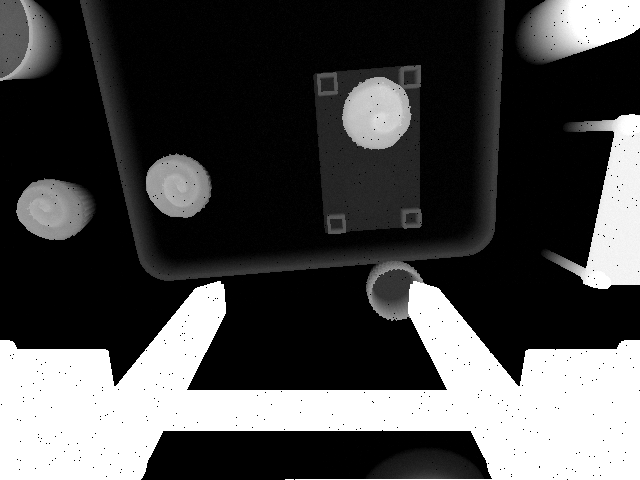

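The wrist view shows the target cream cupcake at (179,185) with the pink one to its left at (57,209). The seat ring is at (371,188), and the base sockets are at (328,84), (410,77), (336,223) and (411,218).

```bash
cat > base.py <<'E'
from h import *
def basefit(f="w3"):
    a=np.load(f"pics/{f}.npz");p=a["p"];d=a["d"]
    k=dict(intrinsics=a["intrinsics"],T=a["T"]);P=cloud("wrist",d,k);z=P[...,2]
    def rk(uv,zz):
        r=k["T"][:3,:3]@np.linalg.inv(k["intrinsics"])@np.array([uv[0],uv[1],1.]);o=k["T"][:3,3];return (o+r*(zz-o[2])/r[2])[:2]
    return p,z,P,rk
E
python3 - <<'E'
from base import *
p,z,P,rk=basefit()
g=p.max(2)
pts=[];
for u,v in [(328,84),(410,77),(336,223),(411,218)]:
    w=np.zeros_like(g,bool);w[v-18:v+19,u-18:u+19]=1
    m=((g<70)&w).astype(np.uint8)
    cs,_=cv2.findContours(m,cv2.RETR_EXTERNAL,cv2.CHAIN_APPROX_NONE);c=max(cs,key=cv2.contourArea)
    r=cv2.minAreaRect(c);
    zm=((z>.029)&(z<.043)&w);yy,xx=np.nonzero(zm)
    w1=rk(r[0],.036);w2=P[zm][:,:2]; mid=(np.nanmax(w2,0)+np.nanmin(w2,0))/2
    print(np.round(r[0],1),np.round(r[1],1),np.round(w1,4),zm.sum(),np.round(mid,4),np.round(w2.max(0)-w2.min(0),4),np.median(z[zm]).round(4));pts.append(mid)
    pts[-1]=mid
b=fit4(pts);print(b)
hsv=cv2.cvtColor(p,cv2.COLOR_RGB2HSV)
m=(hsv[...,0]>95)&(hsv[...,0]<130)&(hsv[...,1]>60);m[:150]=0;m[225:]=0;m[:,:330]=0;m[:,:][:,412:]=0
yy,xx=np.nonzero(m);e=cv2.fitEllipse(np.stack([xx,yy],1).astype(np.float32));print(e,rk(e[0],.016), "board z",np.nanmedian(z[180:195,365:380]),"pan z",np.nanmedian(z[100:240,230:300]))
# cupcake
m=np.zeros_like(g,bool);m[140:230,130:225]=1;m&=(z>.015)
print("cup max z",np.nanmax(z[m]))
for lo,hi in [(.03,.04),(.04,.05),(.05,.06),(.06,.07),(.015,.09)]:
    q=P[m&(z>lo)&(z<hi)][:,:2]; (c,r)=cv2.minEnclosingCircle(q.astype(np.float32)*1000);print(lo,len(q),np.round(c,1),round(r,1), q.mean(0).round(4))
E
```

```text
[327.5  84.5] [22.  19.6] [0.6393 0.1065] 251 [0.6406 0.1067] [0.0224 0.0221] 0.0346
[409.5  77.5] [23. 21.] [0.6391 0.0166] 276 [0.6403 0.0152] [0.0224 0.0214] 0.0346
[336.5 223.5] [19. 17.] [0.4825 0.1071] 205 [0.481  0.1075] [0.0227 0.0221] 0.0344
[411. 218.] [20. 20.] [0.4819 0.0171] 227 [0.4804 0.0153] [0.0224 0.0227] 0.0344
(array([0.56058786, 0.06120418]), np.float64(-0.17748699015864944), np.float64(0.0002384276009214206))
((371.99896240234375, 189.8783416748047), (54.709964752197266, 59.521297454833984), 121.57190704345703) [0.51669198 0.05979113] board z 0.015690014766098992 pan z 0.00045399347521984934
cup max z 0.0736147968955258
0.03 36 [548.6 271.3] 30.9 [0.5521 0.2593]
0.04 91 [545.9 281.8] 36.0 [0.5495 0.2615]
0.05 967 [543.9 285.1] 36.3 [0.5432 0.2722]
0.06 1963 [544.1 285.9] 31.1 [0.5468 0.2857]
0.015 3588 [528.6 308.3] 64.0 [0.543  0.2875]
```

```bash
python3 - <<'E'
from base import *
p,z,P,rk=basefit()
for x0 in (.515,.5445,.57):
    m=(abs(P[...,0]-x0)<.004)&(P[...,1]>.315)&(P[...,1]<.40)
    q=P[m];q=q[q[:,1].argsort()];print(x0,[(round(a,3),round(b,3)) for a,b in q[::max(1,len(q)//25),1:]])
E
```

```text
0.515 [(np.float64(0.333), np.float64(0.0)), (np.float64(0.338), np.float64(-0.002)), (np.float64(0.34), np.float64(0.001)), (np.float64(0.342), np.float64(0.003)), (np.float64(0.344), np.float64(0.003)), (np.float64(0.346), np.float64(0.008)), (np.float64(0.347), np.float64(0.005)), (np.float64(0.349), np.float64(0.007)), (np.float64(0.35), np.float64(0.01)), (np.float64(0.351), np.float64(0.013)), (np.float64(0.353), np.float64(0.014)), (np.float64(0.354), np.float64(0.018)), (np.float64(0.356), np.float64(0.016)), (np.float64(0.357), np.float64(0.017)), (np.float64(0.359), np.float64(0.021)), (np.float64(0.36), np.float64(0.022)), (np.float64(0.363), np.float64(0.021)), (np.float64(0.377), np.float64(-0.002)), (np.float64(0.38), np.float64(-0.003)), (np.float64(0.383), np.float64(-0.003)), (np.float64(0.385), np.float64(-0.002)), (np.float64(0.388), np.float64(-0.002)), (np.float64(0.389), np.float64(-0.004)), (np.float64(0.392), np.float64(-0.003)), (np.float64(0.395), np.float64(-0.002)), (np.float64(0.397), np.float64(-0.003))]
0.5445 [(np.float64(0.316), np.float64(0.061)), (n
[... 1431 characters left out ...]
loat64(0.008)), (np.float64(0.35), np.float64(0.009)), (np.float64(0.352), np.float64(0.012)), (np.float64(0.354), np.float64(0.014)), (np.float64(0.355), np.float64(0.015)), (np.float64(0.357), np.float64(0.017)), (np.float64(0.358), np.float64(0.02)), (np.float64(0.36), np.float64(0.023)), (np.float64(0.362), np.float64(0.022)), (np.float64(0.377), np.float64(-0.003)), (np.float64(0.38), np.float64(-0.003)), (np.float64(0.383), np.float64(-0.002)), (np.float64(0.386), np.float64(-0.002)), (np.float64(0.388), np.float64(-0.001)), (np.float64(0.391), np.float64(-0.003)), (np.float64(0.394), np.float64(-0.002)), (np.float64(0.397), np.float64(-0.002)), (np.float64(0.399), np.float64(-0.001))]
```

Request:
{"method": "servo_tool", "body": {
  "plan": [
    [[0,0,20,-0.077,0],[-38,-9,10,0,20],[-38,-9,10,0,20],[-38,-9,10,0,20],[-38,-9,10,0,20]]
  ]
}}

```text
t: 3.65
tcp_pos: [0.5511, 0.2693, 0.2698]
orientation: [0.001, -0.696, 0.718, -0.006]
ft_force: [0.1, -1.5, 0.5]
finger_gap: 0.0863
```

Request:
{"method": "servo_tool", "body": {
  "plan": [
    [[0,0,35,0,20],[0,0,35,0,20],[0,0,35,0,20],[0,0,0,0,20],[0,0,0,0,20]]
  ]
}}

```text
t: 4.07
tcp_pos: [0.5564, 0.2676, 0.1614]
orientation: [0.003, -0.694, 0.72, -0.007]
ft_force: [0.9, -0.2, 1.2]
finger_gap: 0.0866
```

```bash
python3 - <<'E'
from base import *
st();shot("w4")
p,z,P,rk=basefit("w4")
m=(z>.02)&(P[...,0]>.48)&(P[...,0]<.61)&(P[...,1]>.23)&(P[...,1]<.335)
m[260:]=m[260:]
for lo,hi in [(.03,.042),(.042,.05),(.05,.06),(.06,.07),(.02,.08)]:
    q=P[m&(z>lo)&(z<hi)][:,:2]; (c,r)=cv2.minEnclosingCircle(q.astype(np.float32)*1000);print(lo,len(q),np.round(c,1),round(r,1), q.mean(0).round(4))
for r in vision.tip_of("wrist","cupcake_mid")[:2]: print(round(r["score"],2),np.round(r["uv"]),np.round(ray("wrist",r["uv"],.038),4))
E
```

```text
t 4.07 tcp [0.5564 0.2676 0.1614] yaw -92.05 f [ 0.9 -0.2  1.2] gap 0.0866 q [ 0.27  0.23  1.7  -0.01  1.2   1.88]
0.03 60 [570.9 285. ] 20.7 [0.5746 0.2841]
0.042 80 [543.1 287.5] 37.0 [0.5661 0.2809]
0.05 2000 [543.3 287.5] 36.3 [0.5497 0.281 ]
0.06 4503 [543.5 288.2] 30.9 [0.5471 0.2892]
0.02 7034 [543.1 287.5] 37.0 [0.5481 0.2865]
0.9 [ 99. 285.] [0.53   0.4396 0.038 ]
0.88 [290. 260.] [0.5448 0.2878 0.038 ]
```

View pics/w4.png

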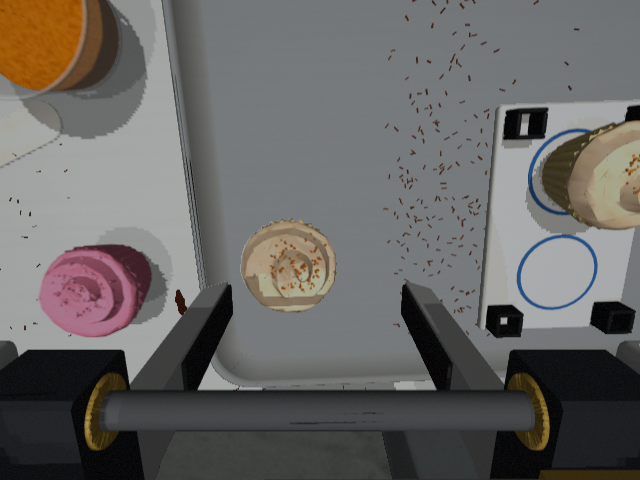

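Request:
{"method": "servo_tool", "body": {
  "plan": [
    [[-19,13,10,-0.03,20],[0,0,20,0,20],[0,0,20,0,20],[0,0,0,0,20],[0,0,0,0,20]]
  ]
}}

```text
t: 4.58
tcp_pos: [0.5547, 0.2875, 0.127]
orientation: [0.014, -0.704, 0.71, -0.013]
ft_force: [0.5, -0.3, 0.1]
finger_gap: 0.0869
```

```bash
python3 -c "
from h import *
s=st();print(s['orientation'])"
```

```text
t 4.58 tcp [0.5547 0.2875 0.127 ] yaw -90.54 f [ 0.5 -0.3  0.1] gap 0.0869 q [ 0.3   0.27  1.72 -0.01  1.11  1.89]
[ 0.01428792 -0.70362765  0.71031031 -0.0127769 ]
```

Descending has tilted the tool by about 2°. I'll test how the tilt responds to going up.

Request:
{"method": "servo_tool", "body": {
  "plan": [
    [[0,0,-20,0,20],[0,0,-20,0,20],[0,0,0,0,20],[0,0,0,0,20],[0,0,0,0,20]]
  ]
}}

```text
t: 5.0
tcp_pos: [0.558, 0.287, 0.1793]
orientation: [0.021, -0.703, 0.711, -0.016]
ft_force: [-0.4, 0.3, 0.8]
finger_gap: 0.0867
```

```bash
cat >> h.py <<'E'
def so():
    s=st();w,x,y,z=s["orientation"]
    print("toolz",np.round([2*(x*z+w*y),2*(y*z-w*x)],4),"qd",np.round(s["qd"],3));return s
E
python3 -c "
from h import *
so()"
```

```text
t 5.0 tcp [0.558  0.287  0.1793] yaw -90.68 f [-0.4  0.3  0.8] gap 0.0867 q [ 0.3   0.21  1.69 -0.01  1.19  1.89]
toolz [0.0523 0.006 ] qd [-0.004 -0.012 -0.001  0.001  0.001 -0.   ]
```

Request:
{"method": "servo_tool", "body": {
  "plan": [
    [[0,0,0,0,20],[0,0,0,0,20],[0,0,0,0,20],[0,0,0,0,20],[0,0,0,0,20]]
  ]
}}

```text
t: 5.42
tcp_pos: [0.5572, 0.2864, 0.1773]
orientation: [0.019, -0.702, 0.711, -0.016]
ft_force: [-0.2, -0.4, 0.7]
finger_gap: 0.0866
```

```bash
python3 -c "
from h import *
so()"
```

```text
t 5.42 tcp [0.5572 0.2864 0.1773] yaw -90.72 f [-0.2 -0.4  0.7] gap 0.0866 q [ 0.3   0.21  1.69 -0.01  1.19  1.89]
toolz [0.0494 0.005 ] qd [ 0.     0.007  0.007  0.001 -0.001  0.001]
```

Request:
{"method": "servo_tool", "body": {
  "plan": [
    [[0,0,10,0,20],[0,0,10,0,20],[0,0,10,0,20],[0,0,10,0,20],[0,0,10,0,20]]
  ]
}}

```text
t: 5.83
tcp_pos: [0.5599, 0.2868, 0.1228]
orientation: [0.02, -0.702, 0.711, -0.016]
ft_force: [-0.0, -0.1, 0.4]
finger_gap: 0.0866
```

```bash
python3 -c "
from h import *
so()"
```

```text
t 5.83 tcp [0.5599 0.2868 0.1228] yaw -90.7 f [-0.  -0.1  0.4] gap 0.0866 q [ 0.3   0.28  1.72 -0.01  1.09  1.89]
toolz [0.0498 0.0052] qd [-0.003  0.186  0.057 -0.002 -0.229  0.   ]
```

Request:
{"method": "servo_tool", "body": {
  "plan": [
    [[0,10,0,0,20],[0,0,0,0,20],[0,0,0,0,20],[0,0,0,0,20],[0,0,0,0,20]]
  ]
}}

```text
t: 6.25
tcp_pos: [0.5462, 0.2862, 0.1173]
orientation: [0.016, -0.703, 0.711, -0.014]
ft_force: [0.3, 0.1, 0.7]
finger_gap: 0.0866
```

```bash
python3 -c "
from h import *
so()"
```

```text
t 6.25 tcp [0.5462 0.2862 0.1173] yaw -90.7 f [0.3 0.1 0.7] gap 0.0866 q [ 0.3   0.27  1.75 -0.01  1.09  1.89]
toolz [0.0426 0.003 ] qd [ 0.002 -0.008 -0.002 -0.001 -0.001 -0.001]
```

Request:
{"method": "servo_tool", "body": {
  "plan": [
    [[0,1,10,0,20],[0,1,18,0,20],[0,2,20,0,20],[0,1,15,0,20],[0,1,7,0,20]]
  ]
}}

```text
t: 6.67
tcp_pos: [0.5478, 0.288, 0.0488]
orientation: [0.022, -0.702, 0.711, -0.017]
ft_force: [0.2, -0.3, -1.4]
finger_gap: 0.0864
```

```bash
python3 -c "
from h import *
so()"
```

```text
t 6.67 tcp [0.5478 0.288  0.0488] yaw -90.7 f [ 0.2 -0.3 -1.4] gap 0.0864 q [ 0.31  0.36  1.77 -0.01  0.95  1.9 ]
toolz [0.0547 0.0068] qd [ 0.008  0.125  0.028 -0.003 -0.156  0.008]
```

Request:
{"method": "servo_tool", "body": {
  "plan": [
    [[0,3,6,0,20],[0,2,4,0,20],[0,0,1,0,20],[0,0,0,0,20],[0,0,0,0,20]]
  ]
}}

```text
t: 7.08
tcp_pos: [0.5426, 0.2881, 0.0357]
orientation: [0.021, -0.702, 0.711, -0.017]
ft_force: [0.2, 0.6, -0.1]
finger_gap: 0.0868
```

```bash
python3 -c "
from h import *
so()"
```

```text
t 7.08 tcp [0.5426 0.2881 0.0357] yaw -90.7 f [ 0.2  0.6 -0.1] gap 0.0868 q [ 0.31  0.38  1.78 -0.01  0.93  1.9 ]
toolz [0.0536 0.0065] qd [ 0.001 -0.007 -0.006 -0.    -0.001 -0.   ]
```

Positioned. Closing with a moderate grip.

Request:
{"method": "servo_tool", "body": {
  "plan": [
    [[0,0,0,0,120],[0,0,0,0,120],[0,0,0,0,120],[0,0,0,0,120],[0,0,0,0,120]]
  ],
  "grip_force": 15
}}

```text
t: 7.5
tcp_pos: [0.5443, 0.2886, 0.0383]
orientation: [0.023, -0.702, 0.711, -0.018]
ft_force: [0.5, 0.1, -1.5]
finger_gap: 0.0716
```

Request:
{"method": "servo_tool", "body": {
  "plan": [
    [[0,0,0,0,120],[0,0,-5,0,120],[0,0,-12,0,120],[0,0,-20,0,120],[0,0,-20,0,120]]
  ]
}}

```text
t: 7.92
tcp_pos: [0.5373, 0.2868, 0.0932]
orientation: [0.018, -0.702, 0.711, -0.015]
ft_force: [-0.1, 0.2, -1.0]
finger_gap: 0.0719
```

```bash
python3 -c "
from h import *
so();shot('w5')"
```

```text
t 7.92 tcp [0.5373 0.2868 0.0932] yaw -90.72 f [-0.1  0.2 -1. ] gap 0.0719 q [ 0.31  0.28  1.78 -0.01  1.03  1.9 ]
toolz [0.0475 0.0045] qd [ 0.004 -0.389 -0.037  0.001  0.445  0.   ]
```

View pics/w5.png

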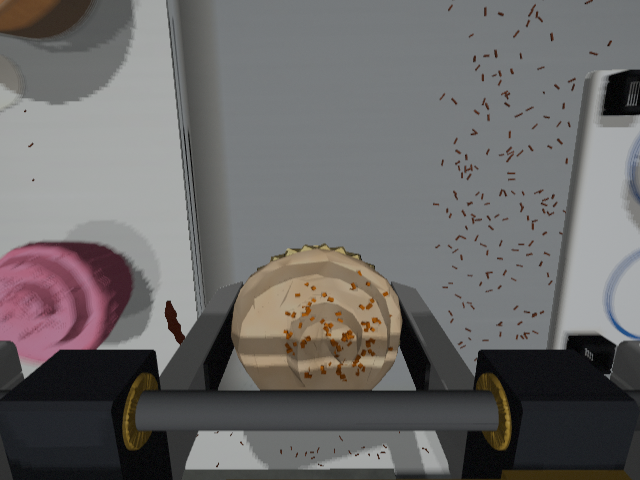

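Request:
{"method": "servo_tool", "body": {
  "plan": [
    [[6,1,-18,0,120],[15,2,-12,0,120],[24,2,-6,0,120],[30,2,0,0,120],[32,2,0,0,120]]
  ]
}}

```text
t: 8.38
tcp_pos: [0.53, 0.1829, 0.1406]
orientation: [0.028, -0.705, 0.708, -0.02]
ft_force: [1.0, -0.5, -1.4]
finger_gap: 0.072
```

```bash
python3 -c "
from h import *
so()"
```

```text
t 8.38 tcp [0.53   0.1829 0.1406] yaw -90.18 f [ 1.  -0.5 -1.4] gap 0.072 q [0.13 0.1  1.9  0.   1.08 1.7 ]
toolz [0.0668 0.011 ] qd [-0.713 -0.398  0.403  0.053 -0.05  -0.745]
```

Request:
{"method": "servo_tool", "body": {
  "plan": [
    [[30,2,0,0,120],[28,2,0,0,120],[22,2,0,0,120],[14,2,0,0,120],[7,1,0,0,120]]
  ]
}}

```text
t: 8.8
tcp_pos: [0.5207, 0.074, 0.1422]
orientation: [0.03, -0.704, 0.709, -0.023]
ft_force: [0.2, 0.6, -0.5]
finger_gap: 0.0719
```

Request:
{"method": "servo_tool", "body": {
  "plan": [
    [[2,0,0,0,120],[0,0,0,0,120],[0,0,0,0,120],[0,0,0,0,120],[0,0,0,0,120]]
  ]
}}

```text
t: 9.22
tcp_pos: [0.5211, 0.0727, 0.143]
orientation: [0.03, -0.704, 0.709, -0.023]
ft_force: [-0.3, 0.3, -0.4]
finger_gap: 0.0721
```

```bash
python3 -c "
from h import *
so();shot('w6')"
```

```text
t 9.22 tcp [0.5211 0.0727 0.143 ] yaw -90.35 f [-0.3  0.3 -0.4] gap 0.0721 q [-0.09  0.    1.99  0.02  1.08  1.48]
toolz [0.0754 0.0102] qd [ 0.015  0.007 -0.004  0.003 -0.     0.003]
```

View pics/w6.png

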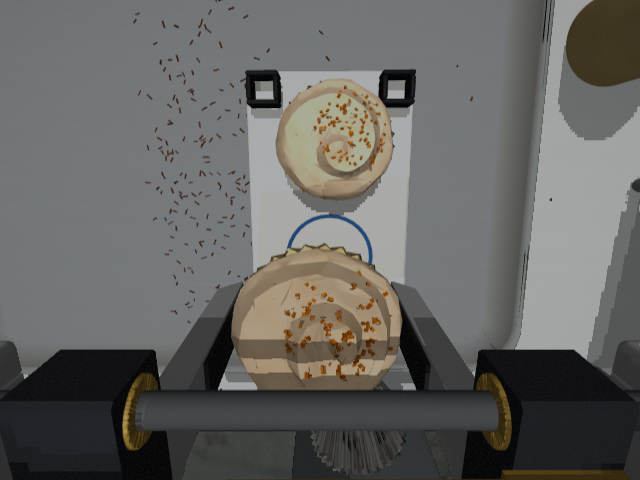

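Request:
{"method": "servo_tool", "body": {
  "plan": [
    [[4,2,5,0,120],[4,2,10,0,120],[3,2,15,0,120],[0,1,15,0,120],[0,1,8,0,120]]
  ]
}}

```text
t: 9.68
tcp_pos: [0.5181, 0.0626, 0.0874]
orientation: [0.032, -0.705, 0.708, -0.025]
ft_force: [-0.3, -0.2, -1.7]
finger_gap: 0.0716
```

Request:
{"method": "servo_tool", "body": {
  "plan": [
    [[0,0,3,0,120],[0,0,0,0,120],[0,0,0,0,120],[0,0,0,0,120],[0,0,0,0,120]]
  ]
}}

```text
t: 10.1
tcp_pos: [0.5163, 0.0625, 0.0813]
orientation: [0.03, -0.705, 0.708, -0.023]
ft_force: [0.2, 0.2, -1.0]
finger_gap: 0.0721
```

```bash
python3 -c "
from h import *
so()"
```

```text
t 10.1 tcp [0.5163 0.0625 0.0813] yaw -90.16 f [ 0.2  0.2 -1. ] gap 0.0721 q [-0.11  0.09  2.03  0.02  0.95  1.45]
toolz [0.0745 0.0104] qd [ 0.    -0.006 -0.006 -0.001  0.001 -0.002]
```

Request:
{"method": "servo_tool", "body": {
  "plan": [
    [[1,0,4,0,120],[0,0,7,0,120],[0,0,7,0,120],[0,0,3,0,120],[0,0,1,0,120]]
  ]
}}

```text
t: 10.52
tcp_pos: [0.52, 0.0615, 0.0595]
orientation: [0.032, -0.706, 0.708, -0.025]
ft_force: [-0.1, 0.2, -1.2]
finger_gap: 0.0724
```

```bash
python3 -c "
from h import *
so()"
```

```text
t 10.52 tcp [0.52   0.0615 0.0595] yaw -90.15 f [-0.1  0.2 -1.2] gap 0.0724 q [-0.11  0.13  2.03  0.02  0.9   1.45]
toolz [0.0794 0.0099] qd [-0.001  0.035  0.004  0.001 -0.029 -0.   ]
```

Request:
{"method": "servo_tool", "body": {
  "plan": [
    [[0,1,3,0,120],[0,0,2,0,120],[0,0,2,0,120],[0,0,1,0,120],[0,0,0,0,120]]
  ]
}}

```text
t: 10.93
tcp_pos: [0.5209, 0.0617, 0.0518]
orientation: [0.032, -0.706, 0.708, -0.025]
ft_force: [0.2, -0.4, -0.7]
finger_gap: 0.0719
```

```bash
python3 -c "
from h import *
so()"
```

```text
t 10.93 tcp [0.5209 0.0617 0.0518] yaw -90.14 f [ 0.2 -0.4 -0.7] gap 0.0719 q [-0.11  0.15  2.03  0.02  0.88  1.45]
toolz [0.0809 0.01  ] qd [ 0.002 -0.003 -0.009  0.004 -0.002 -0.001]
```

Request:
{"method": "servo_tool", "body": {
  "plan": [
    [[0,1,2,0,120],[0,1,2,0,120],[0,0,0,0,120],[0,0,0,0,120],[0,0,0,0,120]]
  ]
}}

```text
t: 11.35
tcp_pos: [0.5227, 0.0618, 0.052]
orientation: [0.034, -0.706, 0.707, -0.028]
ft_force: [0.1, -0.5, -0.9]
finger_gap: 0.0719
```

```bash
python3 -c "
from h import *
so();vision.camera('scene')
p,d=vision.camera('scene');cv2.imwrite('pics/s2.png',cv2.resize(p[220:340,200:360,::-1],(800,600),interpolation=3))"
```

```text
t 11.35 tcp [0.5227 0.0618 0.052 ] yaw -90.1 f [ 0.1 -0.5 -0.9] gap 0.0719 q [-0.11  0.15  2.03  0.02  0.88  1.45]
toolz [0.0876 0.0097] qd [ 0.001 -0.     0.003 -0.    -0.002 -0.   ]
```

View pics/s2.png

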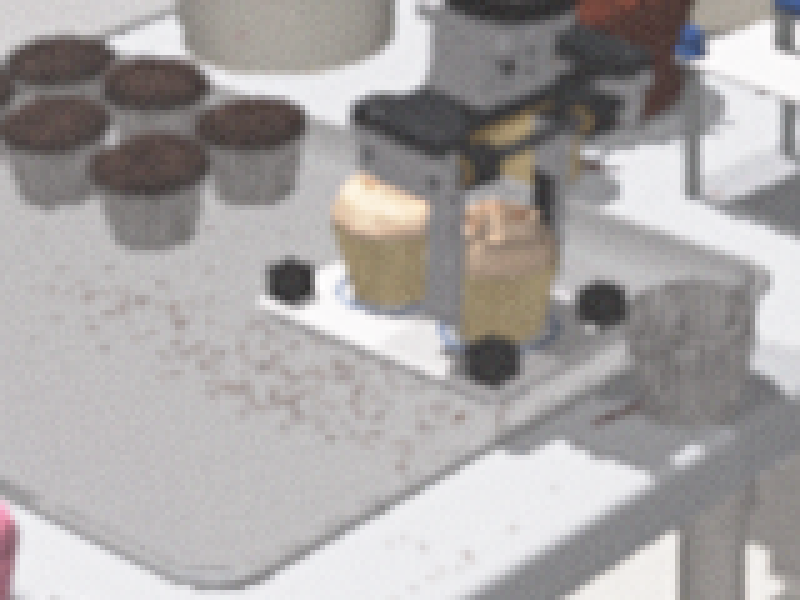

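Request:
{"method": "servo_tool", "body": {
  "plan": [
    [[0,1,-4,0,120],[0,3,0,0,120],[0,2,0,0,120],[0,0,0,0,120],[0,0,0,0,120]]
  ]
}}

```text
t: 11.87
tcp_pos: [0.5142, 0.0618, 0.0543]
orientation: [0.033, -0.706, 0.707, -0.026]
ft_force: [0.9, -0.6, -1.5]
finger_gap: 0.0715
```

```bash
python3 -c "
from h import *
so()"
```

```text
t 11.87 tcp [0.5142 0.0618 0.0543] yaw -90.12 f [ 0.9 -0.6 -1.5] gap 0.0715 q [-0.11  0.13  2.05  0.02  0.88  1.45]
toolz [0.0846 0.01  ] qd [-0.001 -0.007  0.009  0.001  0.    -0.001]
```

Request:
{"method": "servo_tool", "body": {
  "plan": [
    [[0,-2,0,0,120],[0,-1,1,0,120],[0,0,1,0,120],[0,0,0,0,120],[0,0,0,0,120]]
  ]
}}

```text
t: 12.28
tcp_pos: [0.5178, 0.0618, 0.0523]
orientation: [0.034, -0.706, 0.707, -0.026]
ft_force: [-0.2, 0.1, -1.2]
finger_gap: 0.0719
```

```bash
python3 -c "
from h import *
so()"
```

```text
t 12.28 tcp [0.5178 0.0618 0.0523] yaw -90.12 f [-0.2  0.1 -1.2] gap 0.0719 q [-0.11  0.14  2.04  0.02  0.88  1.45]
toolz [0.0847 0.01  ] qd [-0.001  0.003 -0.001  0.001  0.002 -0.001]
```

Request:
{"method": "servo_tool", "body": {
  "plan": [
    [[0,0,0,0,60],[0,0,0,0,30],[0,0,0,0,0],[0,0,0,0,0],[0,0,0,0,0]]
  ]
}}

```text
t: 12.7
tcp_pos: [0.5184, 0.0617, 0.0527]
orientation: [0.034, -0.706, 0.707, -0.027]
ft_force: [-0.3, -0.9, 0.2]
finger_gap: 0.0932
```

Request:
{"method": "servo_tool", "body": {
  "plan": [
    [[0,0,-6,0,0],[0,0,-14,0,0],[0,0,-22,0,0],[0,0,-30,0,0],[0,0,-30,0,0]]
  ]
}}

```text
t: 13.12
tcp_pos: [0.5045, 0.0611, 0.152]
orientation: [0.029, -0.706, 0.708, -0.021]
ft_force: [0.5, 0.4, -0.4]
finger_gap: 0.0939
```

```bash
python3 -c "
from h import *
so();shot('w7')"
```

```text
t 13.12 tcp [0.5045 0.0611 0.152 ] yaw -90.14 f [ 0.5  0.4 -0.4] gap 0.0939 q [-0.11 -0.05  2.02  0.02  1.1   1.45]
toolz [0.0704 0.0115] qd [-0.018 -0.615 -0.147 -0.009  0.787  0.003]
```

View pics/w7.png

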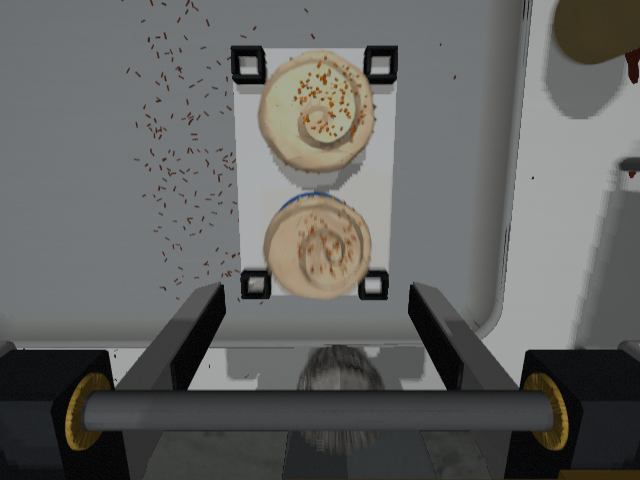

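The cupcake stands upright on the seat, at (318,245) in the wrist image, with its neighbour undisturbed. Next is the middle tier.

Request:
{"method": "servo_tool", "body": {
  "plan": [
    [[6,0,-28,0,0],[14,0,-24,0,0],[24,0,-18,0,0],[34,1,-10,0,0],[38,2,-4,0,0]]
  ]
}}

```text
t: 13.58
tcp_pos: [0.4988, -0.0547, 0.2507]
orientation: [-0.035, 0.71, -0.703, 0.029]
ft_force: [-0.6, -0.8, 0.2]
finger_gap: 0.0939
```

Request:
{"method": "servo_tool", "body": {
  "plan": [
    [[40,3,0,0,0],[40,3,0,0,0],[40,3,0,0,0],[40,3,0,0,0],[40,3,0,0,0]]
  ]
}}

```text
t: 14.0
tcp_pos: [0.4858, -0.2628, 0.255]
orientation: [-0.037, 0.711, -0.702, 0.035]
ft_force: [0.7, -0.3, 0.4]
finger_gap: 0.094
```

```bash
python3 -c "
from h import *
so()"
```

```text
t 14.0 tcp [ 0.4858 -0.2628  0.255 ] yaw -89.26 f [ 0.7 -0.3  0.4] gap 0.094 q [-0.74 -0.06  1.84  0.07  1.29  0.8 ]
toolz [0.1026 0.0034] qd [-0.789  0.499 -0.479  0.065  0.01  -0.797]
```

Request:
{"method": "servo_tool", "body": {
  "plan": [
    [[38,2,0,-0.01,0],[34,2,0,-0.01,0],[28,2,0,-0.01,0],[20,1,0,-0.01,0],[12,1,0,-0.01,0]]
  ]
}}

```text
t: 14.42
tcp_pos: [0.4781, -0.4079, 0.2562]
orientation: [-0.036, 0.726, -0.686, 0.039]
ft_force: [0.5, 0.4, 0.2]
finger_gap: 0.0941
```

Request:
{"method": "servo_tool", "body": {
  "plan": [
    [[6,0,0,0,0],[2,0,0,0,0],[0,0,0,0,0],[0,0,0,0,0],[0,0,0,0,0]]
  ]
}}

```text
t: 14.83
tcp_pos: [0.4781, -0.4173, 0.2566]
orientation: [-0.036, 0.725, -0.686, 0.039]
ft_force: [0.2, -0.1, -0.6]
finger_gap: 0.0941
```

```bash
python3 -c "
from h import *
so()"
```

```text
t 14.83 tcp [ 0.4781 -0.4173  0.2566] yaw -86.87 f [ 0.2 -0.1 -0.6] gap 0.0941 q [-0.93  0.14  1.63  0.09  1.31  0.57]
toolz [ 0.1051 -0.0015] qd [ 0.012 -0.014  0.01   0.002  0.001  0.003]
```

Request:
{"method": "servo_tool", "body": {
  "plan": [
    [[0,0,-30,0,0],[0,0,-22,0,0],[0,0,-15,0,0],[0,0,-9,0,0],[0,0,-4,0,0]]
  ]
}}

```text
t: 15.25
tcp_pos: [0.47, -0.4112, 0.3369]
orientation: [-0.036, 0.727, -0.685, 0.036]
ft_force: [0.3, 0.2, 0.1]
finger_gap: 0.0941
```

```bash
python3 -c "
from h import *
so()"
```

```text
t 15.25 tcp [ 0.47   -0.4112  0.3369] yaw -86.54 f [0.3 0.2 0.1] gap 0.0941 q [-0.94  0.07  1.55  0.09  1.46  0.57]
toolz [0.1017 0.0044] qd [ 0.005 -0.042 -0.05   0.001  0.086  0.003]
```

Request:
{"method": "servo_tool", "body": {
  "plan": [
    [[0,0,5,0,0],[0,0,10,0,0],[0,0,16,0,0],[0,0,24,0,0],[0,0,32,0,0]]
  ]
}}

```text
t: 15.67
tcp_pos: [0.4816, -0.4117, 0.2518]
orientation: [-0.036, 0.728, -0.684, 0.042]
ft_force: [0.8, -0.0, -0.5]
finger_gap: 0.0943
```

```bash
python3 -c "
from h import *
so()"
```

```text
t 15.67 tcp [ 0.4816 -0.4117  0.2518] yaw -86.47 f [ 0.8 -0.  -0.5] gap 0.0943 q [-0.92  0.14  1.64  0.09  1.3   0.57]
toolz [ 0.1094 -0.0054] qd [ 0.06   0.368  0.362  0.011 -0.719 -0.004]
```

Request:
{"method": "servo_tool", "body": {
  "plan": [
    [[0,0,0,0,0],[0,0,0,0,0],[0,0,0,0,0],[0,0,0,0,0],[0,0,0,0,0]]
  ]
}}

```text
t: 16.08
tcp_pos: [0.4786, -0.4069, 0.2403]
orientation: [-0.037, 0.728, -0.684, 0.032]
ft_force: [0.4, 1.0, 0.9]
finger_gap: 0.0942
```

```bash
python3 -c "
from h import *
so()"
```

```text
t 16.08 tcp [ 0.4786 -0.4069  0.2403] yaw -86.41 f [0.4 1.  0.9] gap 0.0942 q [-0.92  0.15  1.65  0.09  1.3   0.57]
toolz [0.0973 0.0103] qd [ 0.    -0.012 -0.015 -0.     0.004  0.001]
```

Tilt is now about 0.097 rad. What matters is that it stays the same from grasp to placement, and abrupt down-stops can trim it. I'll re-measure the handle from here.

```bash
cat >> base.py <<'E'
def rect(P,m,z):
    q=P[m][:,:2];(c,s,a)=cv2.minAreaRect((q*1000).astype(np.float32));return np.round(c,1),np.round(s,1),round(a,2),len(q)
def tier(f,cx,cy,dz=0,h=.13):
    p,z,P,rk=basefit(f)
    near=(abs(P[...,0]-cx)<.12)&(abs(P[...,1]-cy)<.08)
    m=near&(z>h-.002+dz)&(z<h+.013+dz)
    n,l,s,ce=cv2.connectedComponentsWithStats(m.astype(np.uint8));i=1+np.argmax(s[1:,4]);mm=l==i
    print("bar",rect(P,mm,z),"zmed",np.median(z[mm]).round(4))
    q=P[mm][:,:2];v=np.linalg.svd(q-q.mean(0),full_matrices=False)[2][0];print("mean",q.mean(0).round(4),"yaw",np.degrees(np.arctan(v[1]/v[0])).round(2))
    return p,z,P,rk,near
E
python3 - <<'E'
from base import *
so();shot("w8")
p,z,P,rk,near=tier("w8",.477,-.43)
E
```

```text
t 16.08 tcp [ 0.4786 -0.4069  0.2403] yaw -86.41 f [0.4 1.  0.9] gap 0.0942 q [-0.92  0.15  1.65  0.09  1.3   0.57]
toolz [0.0973 0.0103] qd [ 0.    -0.012 -0.015 -0.     0.004  0.001]
bar (array([ 478. , -428.4]), array([98.6, 14.1]), 3.51, 2500) zmed 0.1349
mean [ 0.4798 -0.4279] yaw 3.49
```

View pics/w8.png

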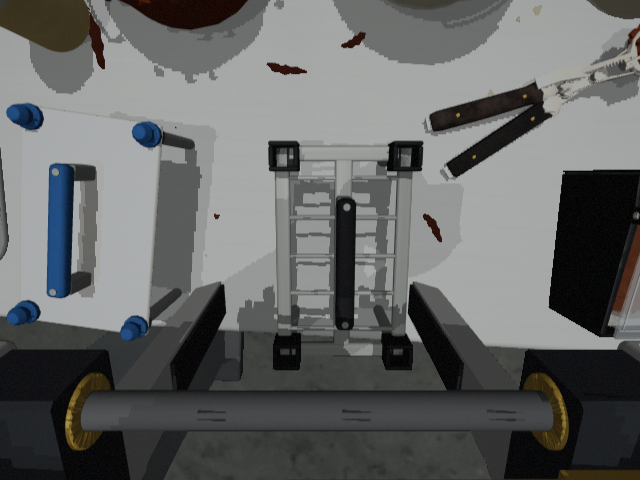

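Request:
{"method": "servo_tool", "body": {
  "plan": [
    [[6,2,8,0,0],[6,2,16,0,0],[5,3,22,0,0],[4,2,20,0,0],[1,1,12,0,0]]
  ]
}}

```text
t: 16.55
tcp_pos: [0.4812, -0.4362, 0.169]
orientation: [-0.035, 0.728, -0.683, 0.042]
ft_force: [-0.6, -0.2, -0.4]
finger_gap: 0.0941
```

Request:
{"method": "servo_tool", "body": {
  "plan": [
    [[0,0,8,0,0],[0,0,4,0,0],[0,0,0,0,0],[0,0,0,0,0],[0,0,0,0,0]]
  ]
}}

```text
t: 16.97
tcp_pos: [0.4823, -0.4367, 0.155]
orientation: [-0.035, 0.728, -0.684, 0.041]
ft_force: [0.7, 0.2, 0.3]
finger_gap: 0.0939
```

```bash
python3 -c "
from h import *
so()"
```

```text
t 16.97 tcp [ 0.4823 -0.4367  0.155 ] yaw -86.45 f [0.7 0.2 0.3] gap 0.0939 q [-0.94  0.27  1.67  0.09  1.14  0.53]
toolz [ 0.1085 -0.0054] qd [ 0.001 -0.008 -0.011  0.001  0.003 -0.001]
```

Request:
{"method": "servo_tool", "body": {
  "plan": [
    [[-3,2,6,0,0],[-3,2,8,0,0],[-2,2,5,0,0],[0,0,2,0,0],[0,0,0,0,0]]
  ]
}}

```text
t: 17.38
tcp_pos: [0.4787, -0.429, 0.1342]
orientation: [-0.035, 0.728, -0.683, 0.044]
ft_force: [-0.4, -0.8, -0.6]
finger_gap: 0.0941
```

```bash
python3 -c "
from h import *
so()"
```

```text
t 17.38 tcp [ 0.4787 -0.429   0.1342] yaw -86.4 f [-0.4 -0.8 -0.6] gap 0.0941 q [-0.94  0.28  1.7   0.1   1.09  0.52]
toolz [ 0.1114 -0.0092] qd [ 0.001 -0.002  0.014 -0.002 -0.    -0.003]
```

Request:
{"method": "servo_tool", "body": {
  "plan": [
    [[0,0,0,0,235],[0,0,0,0,235],[0,0,0,0,235],[0,0,0,0,235],[0,0,0,0,235]]
  ],
  "grip_force": 40
}}

```text
t: 17.8
tcp_pos: [0.4789, -0.4292, 0.1344]
orientation: [-0.035, 0.728, -0.683, 0.044]
ft_force: [-0.1, 0.0, 0.3]
finger_gap: 0.0643
```

Request:
{"method": "servo_tool", "body": {
  "plan": [
    [[0,0,0,0,255],[0,0,0,0,255],[0,0,0,0,255],[0,0,0,0,255],[0,0,0,0,255]]
  ]
}}

```text
t: 18.22
tcp_pos: [0.4791, -0.4296, 0.135]
orientation: [-0.035, 0.728, -0.683, 0.045]
ft_force: [0.3, -0.2, -0.1]
finger_gap: 0.0305
```

```bash
python3 -c "
from h import *
so()"
```

```text
t 18.22 tcp [ 0.4791 -0.4296  0.135 ] yaw -86.41 f [ 0.3 -0.2 -0.1] gap 0.0305 q [-0.94  0.28  1.7   0.1   1.09  0.52]
toolz [ 0.1123 -0.0104] qd [ 0.     0.002  0.    -0.002 -0.002  0.001]
```

Request:
{"method": "servo_tool", "body": {
  "plan": [
    [[0,0,0,0,255],[0,0,0,0,255],[0,0,0,0,255],[0,0,0,0,255],[0,0,0,0,255]]
  ]
}}

```text
t: 18.63
tcp_pos: [0.479, -0.429, 0.1346]
orientation: [-0.035, 0.728, -0.683, 0.044]
ft_force: [-0.1, 0.5, 0.4]
finger_gap: 0.0136
```

```bash
python3 -c "
from h import *
so()"
```

```text
t 18.63 tcp [ 0.479  -0.429   0.1346] yaw -86.4 f [-0.1  0.5  0.4] gap 0.0136 q [-0.94  0.28  1.7   0.1   1.09  0.52]
toolz [ 0.112  -0.0092] qd [ 0.    -0.002  0.002  0.001 -0.002 -0.   ]
```

Request:
{"method": "servo_tool", "body": {
  "plan": [
    [[0,0,-5,0,255],[0,0,-12,0,255],[0,0,-20,0,255],[0,0,-28,0,255],[0,0,-28,0,255]]
  ]
}}

```text
t: 19.05
tcp_pos: [0.4644, -0.4234, 0.221]
orientation: [-0.036, 0.728, -0.683, 0.034]
ft_force: [1.7, -0.8, -2.8]
finger_gap: 0.0133
```

```bash
python3 -c "
from h import *
so()"
```

```text
t 19.05 tcp [ 0.4644 -0.4234  0.221 ] yaw -86.36 f [ 1.7 -0.8 -2.8] gap 0.0133 q [-0.95  0.16  1.67  0.09  1.26  0.53]
toolz [0.0987 0.0072] qd [-0.051 -0.377 -0.203 -0.017  0.618  0.006]
```

Request:
{"method": "servo_tool", "body": {
  "plan": [
    [[0,0,-32,0,255],[0,0,-34,0,255],[-5,0,-30,0,255],[-14,-2,-20,0,255],[-24,-4,-10,0,255]]
  ]
}}

```text
t: 19.47
tcp_pos: [0.4521, -0.3826, 0.3592]
orientation: [-0.035, 0.727, -0.685, 0.036]
ft_force: [0.1, 0.6, -3.1]
finger_gap: 0.0136
```

Request:
{"method": "servo_tool", "body": {
  "plan": [
    [[-32,-7,-4,0,255],[-36,-8,0,0,255],[-38,-8,0,0,255],[-38,-8,0,0,255],[-38,-8,0,0,255]]
  ]
}}

```text
t: 19.88
tcp_pos: [0.4785, -0.1958, 0.3749]
orientation: [-0.034, 0.723, -0.689, 0.042]
ft_force: [0.1, 0.6, -3.3]
finger_gap: 0.0134
```

```bash
python3 -c "
from h import *
so()"
```

```text
t 19.88 tcp [ 0.4785 -0.1958  0.3749] yaw -87.25 f [ 0.1  0.6 -3.3] gap 0.0134 q [-0.64 -0.22  1.77  0.06  1.5   0.88]
toolz [ 0.1073 -0.0098] qd [ 0.87  -0.377  0.294 -0.076  0.014  0.875]
```

Request:
{"method": "servo_tool", "body": {
  "plan": [
    [[-38,-10,0,0.01,255],[-38,-10,0,0.01,255],[-36,-10,0,0.01,255],[-32,-8,0,0.01,255],[-26,-8,0,0.01,255]]
  ]
}}

```text
t: 20.3
tcp_pos: [0.5164, -0.0139, 0.3817]
orientation: [0.035, -0.705, 0.707, -0.043]
ft_force: [0.9, -0.5, -2.2]
finger_gap: 0.0135
```

Request:
{"method": "servo_tool", "body": {
  "plan": [
    [[-20,-6,0,0,255],[-14,-6,0,0,255],[-9,-5,0,0,255],[-4,-3,0,0,255],[-2,-2,0,0,255]]
  ]
}}

```text
t: 20.72
tcp_pos: [0.5373, 0.0432, 0.3866]
orientation: [-0.036, 0.707, -0.705, 0.044]
ft_force: [-0.6, -0.2, -3.0]
finger_gap: 0.0137
```

```bash
python3 -c "
from h import *
so()"
```

```text
t 20.72 tcp [0.5373 0.0432 0.3866] yaw -89.85 f [-0.6 -0.2 -3. ] gap 0.0137 q [-0.13 -0.18  1.71  0.    1.5   1.43]
toolz [ 0.1127 -0.0101] qd [ 0.059  0.063 -0.066 -0.012  0.005  0.058]
```

Request:
{"method": "servo_tool", "body": {
  "plan": [
    [[-3,-1,6,0,255],[-5,-1,14,0,255],[-5,-1,20,0,255],[-3,0,24,0,255],[-2,0,26,0,255]]
  ]
}}

```text
t: 21.13
tcp_pos: [0.5546, 0.0566, 0.3014]
orientation: [0.04, -0.705, 0.707, -0.05]
ft_force: [1.5, -0.6, -2.9]
finger_gap: 0.0134
```

Request:
{"method": "servo_tool", "body": {
  "plan": [
    [[0,0,26,0,255],[0,0,22,0,255],[0,0,17,0,255],[0,0,11,0,255],[0,0,5,0,255]]
  ]
}}

```text
t: 21.55
tcp_pos: [0.5613, 0.0514, 0.2093]
orientation: [0.036, -0.702, 0.709, -0.046]
ft_force: [-0.6, -0.4, -2.0]
finger_gap: 0.0138
```

```bash
python3 -c "
from h import *
so()"
```

```text
t 21.55 tcp [0.5613 0.0514 0.2093] yaw -90.61 f [-0.6 -0.4 -2. ] gap 0.0138 q [-0.11 -0.01  1.87 -0.    1.16  1.47]
toolz [ 0.1149 -0.0148] qd [-0.016  0.085  0.045 -0.002 -0.116  0.001]
```

Request:
{"method": "servo_tool", "body": {
  "plan": [
    [[-4,1,3,-0.008,255],[-4,0,2,0,255],[-1,0,0,0,255],[0,0,0,0,255],[0,0,0,0,255]]
  ]
}}

```text
t: 21.97
tcp_pos: [0.5619, 0.06, 0.2054]
orientation: [0.036, -0.705, 0.707, -0.047]
ft_force: [0.4, 0.4, -3.7]
finger_gap: 0.0137
```

```bash
python3 - <<'E'
from base import *
s=so();shot("w9")
zt=s["tcp_pos"][2]-.1346
p,z,P,rk,near=tier("w9",.5606,.061,dz=zt)
zz=P[...,2]
m=near&(zz>.105+zt)&(zz<.125+zt)
n,l,st_,ce=cv2.connectedComponentsWithStats(m.astype(np.uint8))
for i in range(1,n):
    if st_[i,4]>60: print(np.round(ce[i]),rect(P,l==i,0),np.median(zz[l==i]).round(4))
E
```

```text
t 21.97 tcp [0.5619 0.06   0.2054] yaw -90.22 f [ 0.4  0.4 -3.7] gap 0.0137 q [-0.09 -0.    1.87 -0.    1.15  1.48]
toolz [ 0.1171 -0.0153] qd [ 0.008 -0.011 -0.016 -0.    -0.001  0.   ]
bar (array([567.2,  58.7]), array([85.1, 36.8]), 14.65, 6264) zmed 0.2057
mean [0.5698 0.0594] yaw -0.29
[218. 142.] (array([640.5, 105.2]), array([22.6, 21.8]), 89.67, 1728) 0.1884
[412. 143.] (array([640.3,  13.3]), array([22.7, 22.2]), 89.51, 1766) 0.1875
[315. 208.] (array([609.8,  59.5]), array([ 1.5, 11.4]), 1.55, 95) 0.1899
[292. 287.] (array([572.6,  72. ]), array([11.2,  3.1]), 80.83, 157) 0.1914
[341. 286.] (array([572.4,  46.4]), array([ 2.9, 11.3]), 7.43, 148) 0.1916
```

View pics/w9.png

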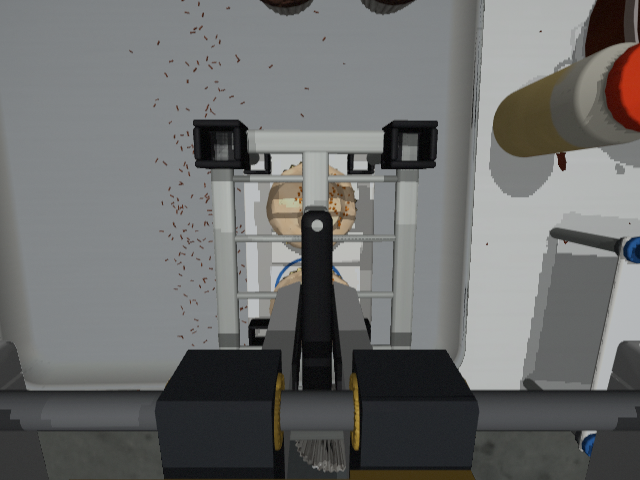

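Request:
{"method": "servo_tool", "body": {
  "plan": [
    [[-1,1,4,0,255],[-1,1,7,0,255],[-1,1,7,0,255],[0,0,4,0,255],[0,0,0,0,255]]
  ]
}}

```text
t: 22.43
tcp_pos: [0.5626, 0.063, 0.1832]
orientation: [0.038, -0.705, 0.707, -0.048]
ft_force: [0.4, 0.5, -2.7]
finger_gap: 0.0137
```

```bash
cat >> base.py <<'E'
def socks(f,cx,cy,z0):
    p,z,P,rk=basefit(f)
    near=(abs(P[...,0]-cx)<.12)&(abs(P[...,1]-cy)<.08)
    m=near&(z>z0-.013)&(z<z0+.007)
    n,l,s,ce=cv2.connectedComponentsWithStats(m.astype(np.uint8))
    for i in range(1,n):
        if s[i,4]>250: print(np.round(ce[i]),rect(P,l==i,0),"z",np.median(z[l==i]).round(4))
E
python3 - <<'E'
from base import *
s=so();shot("w10");socks("w10",.5606,.061,.118+s["tcp_pos"][2]-.1346)
E
```

```text
t 22.43 tcp [0.5626 0.063  0.1832] yaw -90.21 f [ 0.4  0.5 -2.7] gap 0.0137 q [-0.09  0.02  1.89 -0.01  1.1   1.49]
toolz [ 0.1213 -0.0156] qd [ 0.004  0.003  0.005 -0.     0.002  0.   ]
[218. 142.] (array([641.1, 108.1]), array([22.5, 21.9]), 89.59, 1739) z 0.1664
[412. 143.] (array([640.9,  16.3]), array([22.8, 22.2]), 89.77, 1769) z 0.1656
```

Request:
{"method": "servo_tool", "body": {
  "plan": [
    [[0.5,1,3,0,255],[0,1,3,0,255],[0,0.5,2,0,255],[0,0,0,0,255],[0,0,0,0,255]]
  ]
}}

```text
t: 22.9
tcp_pos: [0.561, 0.0622, 0.1742]
orientation: [0.037, -0.705, 0.707, -0.048]
ft_force: [0.7, 0.5, -2.3]
finger_gap: 0.0138
```

```bash
python3 - <<'E'
from base import *
s=so();shot("w11");socks("w11",.5606,.061,.118+s["tcp_pos"][2]-.1346)
E
```

```text
t 22.9 tcp [0.561  0.0622 0.1742] yaw -90.22 f [ 0.7  0.5 -2.3] gap 0.0138 q [-0.09  0.03  1.9  -0.01  1.09  1.49]
toolz [ 0.1212 -0.0157] qd [ 0.002  0.002  0.005  0.    -0.002 -0.   ]
[218. 142.] (array([639.4, 107.2]), array([22.5, 21.8]), 89.63, 1722) z 0.1572
[411. 143.] (array([639.2,  15.5]), array([22.5, 22.2]), 88.98, 1760) z 0.1564
```

View pics/w11.png

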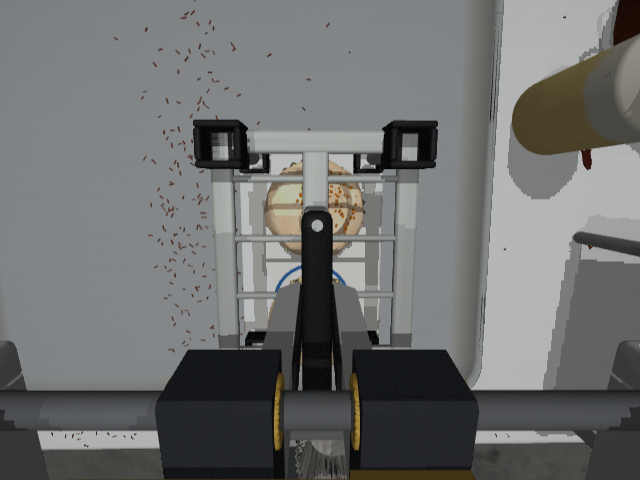

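Request:
{"method": "servo_tool", "body": {
  "plan": [
    [[0,0.4,3,0,255],[0,0.4,4,0,255],[0,0.4,3,0,255],[0,0,1,0,255],[0,0,0,0,255]]
  ]
}}

```text
t: 23.37
tcp_pos: [0.5615, 0.0619, 0.1625]
orientation: [0.038, -0.705, 0.707, -0.049]
ft_force: [-0.5, 0.3, -3.3]
finger_gap: 0.0135
```

```bash
python3 - <<'E'
from base import *
s=so();shot("w12");socks("w12",.5606,.061,.118+s["tcp_pos"][2]-.1346)
E
```

```text
t 23.37 tcp [0.5615 0.0619 0.1625] yaw -90.23 f [-0.5  0.3 -3.3] gap 0.0135 q [-0.09  0.05  1.91 -0.01  1.06  1.49]
toolz [ 0.1222 -0.0158] qd [-0.003  0.002  0.002  0.    -0.     0.001]
[218. 142.] (array([639.9, 107. ]), array([22.5, 21.8]), 89.9, 1727) z 0.1456
[411. 143.] (array([639.8,  15.2]), array([22.8, 22.2]), 89.58, 1766) z 0.1448
```

Request:
{"method": "servo_tool", "body": {
  "plan": [
    [[0,0.4,3,0,255],[0,0.4,4,0,255],[0,0.4,3,0,255],[0,0,2,0,255],[0,0,0,0,255]]
  ]
}}

```text
t: 23.83
tcp_pos: [0.5633, 0.0618, 0.1509]
orientation: [0.039, -0.705, 0.707, -0.05]
ft_force: [0.2, 0.3, -0.8]
finger_gap: 0.0137
```

```bash
python3 - <<'E'
from base import *
s=so();shot("w13");socks("w13",.5606,.061,.118+s["tcp_pos"][2]-.1346)
E
```

```text
t 23.83 tcp [0.5633 0.0618 0.1509] yaw -90.23 f [ 0.2  0.3 -0.8] gap 0.0137 q [-0.09  0.06  1.91 -0.01  1.04  1.49]
toolz [ 0.1262 -0.0156] qd [-0.    -0.001 -0.004 -0.002  0.001  0.002]
[219. 143.] (array([641.8, 106.8]), array([22.5, 22.2]), 89.61, 1766) z 0.1334
[412. 143.] (array([641.4,  14.9]), array([22.6, 22.3]), 89.81, 1733) z 0.1329
```

Request:
{"method": "servo_tool", "body": {
  "plan": [
    [[0,0,1,0,255],[0,0,0,0,235],[0,0,0,0,200],[0,0,0,0,100],[0,0,0,0,0]]
  ]
}}

```text
t: 24.3
tcp_pos: [0.5644, 0.0617, 0.1516]
orientation: [0.04, -0.705, 0.707, -0.051]
ft_force: [0.5, 0.4, 0.5]
finger_gap: 0.03
```

Request:
{"method": "servo_tool", "body": {
  "plan": [
    [[0,0,0,0,0],[0,0,0,0,0],[0,0,0,0,0],[0,0,0,0,0],[0,0,-4,0,0]]
  ]
}}

```text
t: 24.72
tcp_pos: [0.5639, 0.0615, 0.1555]
orientation: [0.04, -0.705, 0.707, -0.051]
ft_force: [-0.3, 0.6, -0.4]
finger_gap: 0.0635
```

Request:
{"method": "servo_tool", "body": {
  "plan": [
    [[0,0,-10,0,0],[0,0,-20,0,0],[0,0,-30,0,0],[0,-2,-30,0,0],[0,-3,-30,0,0]]
  ]
}}

```text
t: 25.13
tcp_pos: [0.5486, 0.0638, 0.2744]
orientation: [0.035, -0.705, 0.707, -0.046]
ft_force: [1.0, 0.2, 0.5]
finger_gap: 0.0933
```

```bash
python3 - <<'E'
from base import *
s=so();shot("w14");socks("w14",.5606,.061,.134)
E
```

```text
t 25.13 tcp [0.5486 0.0638 0.2744] yaw -90.23 f [1.  0.2 0.5] gap 0.0933 q [-0.09 -0.09  1.83 -0.01  1.29  1.49]
toolz [ 0.1139 -0.0152] qd [ 0.008 -0.329 -0.4    0.001  0.725  0.007]
[318. 181.] (array([585.4,  62.1]), array([111.6, 145.7]), 88.94, 4490) z 0.1221
[257. 138.] (array([648.2, 107.4]), array([15.6, 15.5]), 1.13, 373) z 0.1229
[374. 138.] (array([647.7,  15.1]), array([16.3, 15.9]), 87.43, 387) z 0.1231
[368. 327.] (array([491.6,  16.9]), array([29.1, 23.9]), 1.38, 745) z 0.1363
[262. 328.] (array([488.6, 107.5]), array([22.8, 22.4]), 0.09, 709) z 0.1369
```

View pics/w14.png

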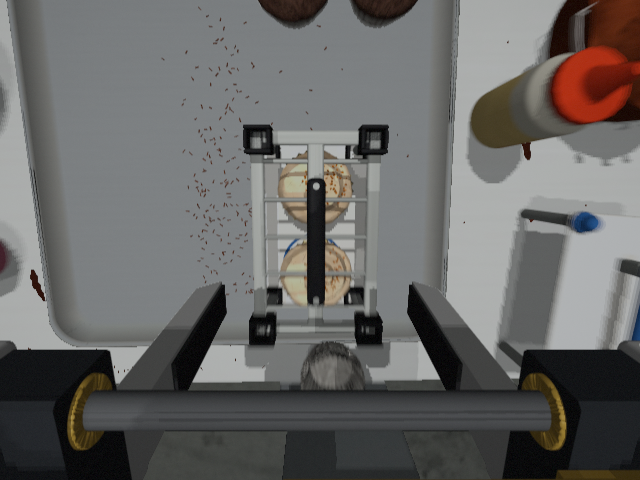

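The middle tier is released and looks seated, but the arm was still moving in that shot. I'll stop and measure properly.

Request:
{"method": "servo_tool", "body": {
  "plan": [
    [[0,-1,-20,0,0],[0,0,-12,0,0],[0,0,-5,0,0],[0,0,0,0,0],[0,0,0,0,0]]
  ]
}}

```text
t: 25.6
tcp_pos: [0.5491, 0.0644, 0.328]
orientation: [0.043, -0.704, 0.706, -0.055]
ft_force: [0.2, -0.3, -0.6]
finger_gap: 0.0941
```

```bash
python3 - <<'E'
from base import *
s=so();shot("w15");socks("w15",.5606,.061,.133)
p,z,P,rk,near=tier("w15",.5606,.061,dz=.016)
E
```

```text
t 25.6 tcp [0.5491 0.0644 0.328 ] yaw -90.22 f [ 0.2 -0.3 -0.6] gap 0.0941 q [-0.09 -0.14  1.78 -0.01  1.36  1.49]
toolz [ 0.137  -0.0171] qd [-0.001 -0.005  0.    -0.001  0.002  0.001]
[266. 150.] (array([642.6, 107.2]), array([22.1, 22.3]), 89.45, 418) z 0.1319
[364. 151.] (array([641.7,  15.4]), array([22.3, 21.7]), 89.75, 401) z 0.1319
[269. 314.] (array([483.1, 108.3]), array([22.2, 21.7]), 89.48, 416) z 0.1314
[361. 314.] (array([482.5,  16.4]), array([22.2, 22.3]), 89.51, 434) z 0.1316
bar (array([562.5,  61.7]), array([13.6, 99.1]), 89.57, 1594) zmed 0.1501
mean [0.5635 0.062 ] yaw -0.35
```

View pics/w15.png

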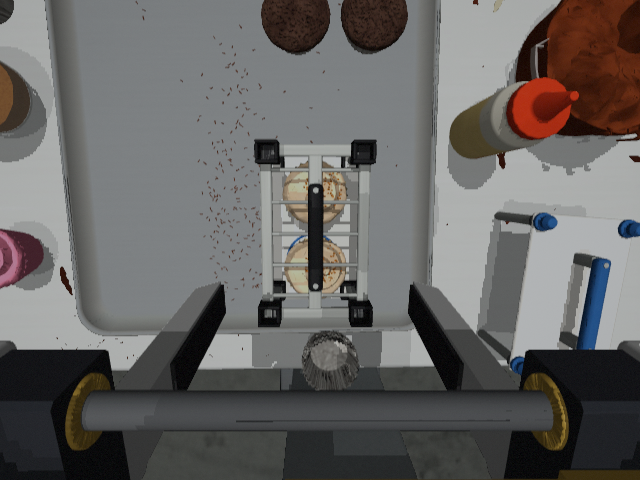

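Middle tier seated: all four rims read level, 0.1314–0.1319, which matches the base rims plus 98 mm. Next is the top tier.

Request:
{"method": "servo_tool", "body": {
  "plan": [
    [[8,1,0,0,0],[18,4,0,0,0],[28,6,0,0,0],[36,8,0,0,0],[38,8,0,0,0]]
  ]
}}

```text
t: 26.07
tcp_pos: [0.5193, -0.0633, 0.3183]
orientation: [-0.04, 0.709, -0.702, 0.049]
ft_force: [0.2, -0.3, -0.2]
finger_gap: 0.094
```

Request:
{"method": "servo_tool", "body": {
  "plan": [
    [[38,8,0,0.01,0],[36,8,0,0.01,0],[30,7,0,0.01,0],[22,5,0,0.01,0],[14,3,0,0.01,0]]
  ]
}}

```text
t: 26.48
tcp_pos: [0.4801, -0.2138, 0.3078]
orientation: [0.039, -0.689, 0.723, -0.042]
ft_force: [-0.0, -0.2, -0.6]
finger_gap: 0.094
```

```bash
python3 - <<'E'
from base import *
s=so()
E
```

```text
t 26.48 tcp [ 0.4801 -0.2138  0.3078] yaw -92.78 f [-0.  -0.2 -0.6] gap 0.094 q [-0.67 -0.18  1.85  0.07  1.38  0.94]
toolz [ 0.1142 -0.0077] qd [-0.37   0.093 -0.039  0.042  0.004 -0.227]
```

Request:
{"method": "servo_tool", "body": {
  "plan": [
    [[6,0,6,0.01,0],[2,0,14,0.01,0],[0,0,20,0.01,0],[0,0,20,0,0],[0,0,0,0,0]]
  ]
}}

```text
t: 26.9
tcp_pos: [0.4831, -0.2261, 0.2396]
orientation: [0.038, -0.674, 0.737, -0.038]
ft_force: [0.3, 0.4, -0.4]
finger_gap: 0.0938
```

Request:
{"method": "servo_tool", "body": {
  "plan": [
    [[0,0,0,0,0],[0,0,0,0,0],[0,0,0,0,0],[0,0,0,0,0],[0,0,0,0,0]]
  ]
}}

```text
t: 27.32
tcp_pos: [0.4832, -0.2249, 0.2399]
orientation: [0.039, -0.675, 0.736, -0.037]
ft_force: [-0.0, -0.2, -0.4]
finger_gap: 0.0938
```

```bash
python3 - <<'E'
from base import *
s=so();shot("w16")
p,z,P,rk,near=tier("w16",.487,-.224)
E
```

```text
t 27.32 tcp [ 0.4832 -0.2249  0.2399] yaw -94.97 f [-0.  -0.2 -0.4] gap 0.0938 q [-0.68 -0.1   1.91  0.07  1.26  0.96]
toolz [ 0.1067 -0.0026] qd [ 0.002 -0.01  -0.01   0.001  0.003 -0.001]
bar (array([ 489.5, -217.6]), array([13.8, 99.2]), 85.01, 2533) zmed 0.1345
mean [ 0.4914 -0.218 ] yaw -4.95
```

View pics/w16.png

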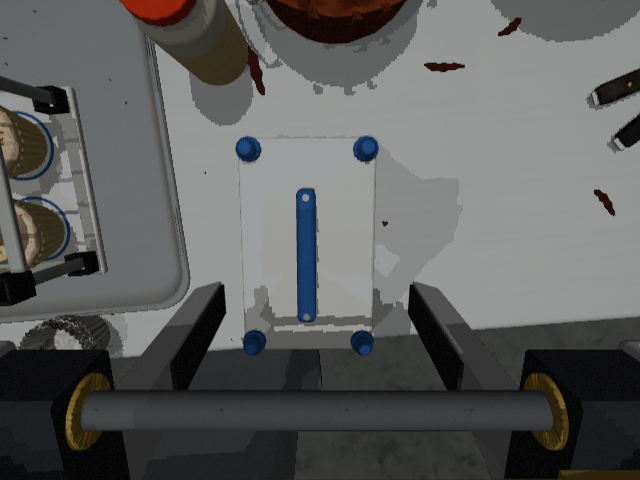

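Request:
{"method": "servo_tool", "body": {
  "plan": [
    [[-2,1,8,0,0],[-2,1,16,0,0],[-2,1,22,0,0],[0,1,20,0,0],[0,1,12,0,0]]
  ]
}}

```text
t: 27.78
tcp_pos: [0.4909, -0.2207, 0.165]
orientation: [0.04, -0.675, 0.736, -0.044]
ft_force: [-0.0, -0.5, -0.9]
finger_gap: 0.0939
```

Request:
{"method": "servo_tool", "body": {
  "plan": [
    [[0,0,8,0,0],[0,0,4,0,0],[0,0,1,0,0],[0,0,0,0,0],[0,0,0,0,0]]
  ]
}}

```text
t: 28.2
tcp_pos: [0.4916, -0.2196, 0.1485]
orientation: [0.039, -0.675, 0.736, -0.042]
ft_force: [-0.3, 0.2, -0.5]
finger_gap: 0.0941
```

```bash
python3 -c "
from h import *
so()"
```

```text
t 28.2 tcp [ 0.4916 -0.2196  0.1485] yaw -94.94 f [-0.3  0.2 -0.5] gap 0.0941 q [-0.66  0.01  1.98  0.07  1.06  0.96]
toolz [ 0.1152 -0.0091] qd [ 0.001 -0.005 -0.008 -0.     0.001 -0.001]
```

Request:
{"method": "servo_tool", "body": {
  "plan": [
    [[-1,1,4,0,0],[-1,1,5,0,100],[0,1,3,0,200],[0,0,1,0,255],[0,0,0,0,255]]
  ]
}}

```text
t: 28.62
tcp_pos: [0.4915, -0.2184, 0.1367]
orientation: [0.04, -0.675, 0.736, -0.045]
ft_force: [-0.3, -0.1, 0.0]
finger_gap: 0.0708
```

Request:
{"method": "servo_tool", "body": {
  "plan": [
    [[0,0,0,0,255],[0,0,0,0,255],[0,0,0,0,255],[0,0,0,0,255],[0,0,0,0,255]]
  ]
}}

```text
t: 29.03
tcp_pos: [0.4917, -0.2185, 0.137]
orientation: [0.04, -0.675, 0.736, -0.045]
ft_force: [-0.0, -0.0, 0.6]
finger_gap: 0.0375
```

Request:
{"method": "servo_tool", "body": {
  "plan": [
    [[0,0,0,0,255],[0,0,0,0,255],[0,0,0,0,255],[0,0,0,0,255],[0,0,0,0,255]]
  ]
}}

```text
t: 29.45
tcp_pos: [0.4919, -0.2183, 0.1371]
orientation: [0.04, -0.675, 0.736, -0.045]
ft_force: [0.4, 1.3, -1.7]
finger_gap: 0.0139
```

```bash
python3 -c "
from h import *
so()"
```

```text
t 29.45 tcp [ 0.4919 -0.2183  0.1371] yaw -94.96 f [ 0.4  1.3 -1.7] gap 0.0139 q [-0.66  0.02  1.99  0.07  1.03  0.96]
toolz [ 0.1204 -0.012 ] qd [ 0.001  0.002 -0.001  0.004 -0.001 -0.001]
```

Request:
{"method": "servo_tool", "body": {
  "plan": [
    [[0,0,0,0,255],[0,0,-5,0,255],[0,0,-12,0,255],[0,0,-20,0,255],[0,0,-28,0,255]]
  ]
}}

```text
t: 29.87
tcp_pos: [0.4782, -0.2135, 0.1949]
orientation: [0.038, -0.675, 0.736, -0.035]
ft_force: [0.4, -0.4, -4.2]
finger_gap: 0.0137
```

Request:
{"method": "servo_tool", "body": {
  "plan": [
    [[0,0,-34,0,255],[0,0,-36,0,255],[0,0,-34,0,255],[0,0,-26,0,255],[-4,0,-18,0,255]]
  ]
}}

```text
t: 30.28
tcp_pos: [0.4587, -0.2079, 0.3498]
orientation: [0.036, -0.675, 0.736, -0.032]
ft_force: [0.2, 0.2, -3.4]
finger_gap: 0.0134
```

```bash
python3 -c "
from h import *
so()"
```

```text
t 30.28 tcp [ 0.4587 -0.2079  0.3498] yaw -94.97 f [ 0.2  0.2 -3.4] gap 0.0134 q [-0.68 -0.24  1.83  0.06  1.48  0.97]
toolz [0.0965 0.002 ] qd [ 0.059 -0.212 -0.235 -0.003  0.441  0.088]
```

Request:
{"method": "servo_tool", "body": {
  "plan": [
    [[-10,-4,-12,-0.01,255],[-18,-7,-6,-0.01,255],[-26,-10,-2,-0.01,255],[-32,-12,0,-0.01,255],[-34,-12,0,-0.01,255]]
  ]
}}

```text
t: 30.7
tcp_pos: [0.5073, -0.0928, 0.3855]
orientation: [0.034, -0.689, 0.723, -0.039]
ft_force: [1.3, -0.5, -3.1]
finger_gap: 0.0139
```

Request:
{"method": "servo_tool", "body": {
  "plan": [
    [[-34,-12,0,0,255],[-32,-11,0,0,255],[-26,-9,0,0,255],[-18,-6,0,0,255],[-11,-4,0,0,255]]
  ]
}}

```text
t: 31.12
tcp_pos: [0.5535, 0.0363, 0.3911]
orientation: [0.034, -0.691, 0.721, -0.038]
ft_force: [-0.2, 0.5, -4.1]
finger_gap: 0.0135
```

```bash
python3 -c "
from h import *
so()"
```

```text
t 31.12 tcp [0.5535 0.0363 0.3911] yaw -92.51 f [-0.2  0.5 -4.1] gap 0.0135 q [-0.14 -0.13  1.66  0.01  1.51  1.47]
toolz [ 0.1011 -0.0081] qd [ 0.292  0.148 -0.145 -0.041  0.009  0.277]
```

Request:
{"method": "servo_tool", "body": {
  "plan": [
    [[-8,-1,3,-0.013,255],[-6,-1,8,-0.013,255],[-4,0,14,-0.012,255],[-2,0,18,0,255],[-1,0,16,0,255]]
  ]
}}

```text
t: 31.53
tcp_pos: [0.5619, 0.0595, 0.3336]
orientation: [-0.034, 0.707, -0.705, 0.041]
ft_force: [0.4, 0.5, -4.5]
finger_gap: 0.0137
```

Request:
{"method": "servo_tool", "body": {
  "plan": [
    [[0,0,11,0,255],[0,0,6,0,255],[0,0,2,0,255],[0,0,0,0,255],[0,0,0,0,255]]
  ]
}}

```text
t: 31.95
tcp_pos: [0.5607, 0.0576, 0.3074]
orientation: [-0.03, 0.707, -0.706, 0.037]
ft_force: [-0.9, 0.6, -4.6]
finger_gap: 0.0133
```

```bash
cat >> base.py <<'E'
def caps(f,z0):
    p,z,P,rk=basefit(f);hsv=cv2.cvtColor(p,cv2.COLOR_RGB2HSV)
    bl=((hsv[...,0]>100)&(hsv[...,0]<125)&(hsv[...,1]>120)).astype(np.uint8)
    n,l,s,ce=cv2.connectedComponentsWithStats(bl)
    for i in range(1,n):
        if s[i,4]>100:
            m=(l==i)&(z>z0-.025)&(z<z0+.06)
            if m.sum()>50: 
                q=P[m];t=q[q[:,2]>q[:,2].max()-.006];print(np.round(ce[i]),s[i,4],"top-slice mean",t.mean(0).round(4),rect(P,m,0)[:2],"zmax",np.percentile(q[:,2],98).round(4))
    near=(abs(P[...,0]-.5606)<.12)&(abs(P[...,1]-.061)<.08)
    dk=near&(abs(z-(z0-.019))<.012)&(hsv[...,1]<60)&(hsv[...,2]>120)
    n,l,s,ce=cv2.connectedComponentsWithStats(dk.astype(np.uint8));i=1+np.argmax(s[1:,4]);q=P[l==i]
    A=np.c_[q[:,:2]-q[:,:2].mean(0),np.ones(len(q))];c=np.linalg.lstsq(A,q[:,2],rcond=None)[0];print("deck n",len(q),"slopes",c[:2].round(4),"z at mean",c[2].round(4))
    print("deck bounds x99",np.percentile(q[:,0],[.2,99.8]).round(4),"y",np.percentile(q[:,1],[.2,99.8]).round(4), rect(P,l==i,0))
E
python3 - <<'E'
from base import *
s=so();shot("w17");caps("w17",.117+s["tcp_pos"][2]-.1371)
E
```

```text
t 31.95 tcp [0.5607 0.0576 0.3074] yaw -89.99 f [-0.9  0.6 -4.6] gap 0.0133 q [-0.1  -0.07  1.75  0.    1.37  1.47]
toolz [ 0.0948 -0.0094] qd [-0.006 -0.002 -0.002 -0.     0.001 -0.001]
[227. 150.] 1138 top-slice mean [0.6368 0.1021 0.2828] (array([636.1, 101.5]), array([16.6, 18.7])) zmax 0.2849
[404. 150.] 1143 top-slice mean [0.6369 0.0117 0.2832] (array([636.2,  12.4]), array([18.5, 16.6])) zmax 0.2851
[316. 302.] 5047 top-slice mean [0.5653 0.057  0.3049] (array([564.8,  56.9]), array([13.8, 85.4])) zmax 0.3069
deck n 30215 slopes [-0.0249 -0.0027] z at mean 0.2665
deck bounds x99 [0.5389 0.6454] y [0.0026 0.1114] (array([591.9,  56.9]), array([110.7, 107.4]), 89.81, 30215)
```

View pics/w17.png

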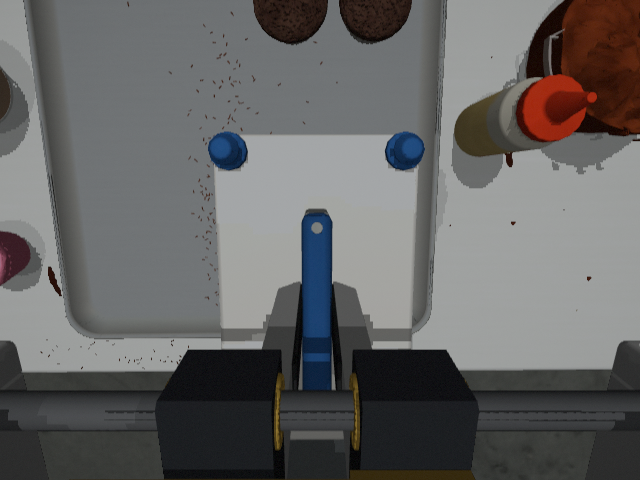

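The tier's front is about 1.4° low because the tool tilt changed during the carry. An abrupt stop after an upward move adds tilt, so I'll use that to level it.

Request:
{"method": "servo_tool", "body": {
  "plan": [
    [[0,0,-8,0,255],[0,0,-16,0,255],[0,0,-24,0,255],[0,0,0,0,255],[0,0,0,0,255]]
  ]
}}

```text
t: 32.42
tcp_pos: [0.5569, 0.0575, 0.3619]
orientation: [-0.032, 0.706, -0.706, 0.039]
ft_force: [-0.1, -0.6, -4.4]
finger_gap: 0.0135
```

Request:
{"method": "servo_tool", "body": {
  "plan": [
    [[0,0,3,0.006,255],[0,0,6,0,255],[0,0,9,0,255],[0,0,11,0,255],[0,0,11,0,255]]
  ]
}}

```text
t: 32.83
tcp_pos: [0.5617, 0.0571, 0.3192]
orientation: [0.033, -0.704, 0.708, -0.04]
ft_force: [0.6, 0.1, -4.7]
finger_gap: 0.0135
```

```bash
python3 - <<'E'
from base import *
so()
E
```

```text
t 32.83 tcp [0.5617 0.0571 0.3192] yaw -90.39 f [ 0.6  0.1 -4.7] gap 0.0135 q [-0.1  -0.08  1.74 -0.    1.38  1.48]
toolz [ 0.1036 -0.0104] qd [ 0.001  0.114  0.176  0.001 -0.265  0.   ]
```

Request:
{"method": "servo_tool", "body": {
  "plan": [
    [[0,0,2,0,255],[0,0,-2,0,255],[0,0,-8,0,255],[0,0,-16,0,255],[0,0,-24,0,255]]
  ]
}}

```text
t: 33.25
tcp_pos: [0.5521, 0.0579, 0.354]
orientation: [0.025, -0.704, 0.709, -0.03]
ft_force: [-0.2, 0.8, -4.1]
finger_gap: 0.0137
```

Request:
{"method": "servo_tool", "body": {
  "plan": [
    [[0,0,-34,0,255],[0,0,0,0,255],[0,0,0,0,255],[0,0,0,0,255],[0,0,0,0,255]]
  ]
}}

```text
t: 33.67
tcp_pos: [0.5509, 0.0581, 0.3967]
orientation: [0.029, -0.704, 0.709, -0.035]
ft_force: [0.2, -0.3, -4.0]
finger_gap: 0.0138
```

```bash
python3 - <<'E'
from base import *
so()
E
```

```text
t 33.67 tcp [0.5509 0.0581 0.3967] yaw -90.39 f [ 0.2 -0.3 -4. ] gap 0.0138 q [-0.1  -0.13  1.64 -0.    1.53  1.48]
toolz [ 0.0906 -0.0091] qd [ 0.001  0.     0.007  0.    -0.006 -0.002]
```

Request:
{"method": "servo_tool", "body": {
  "plan": [
    [[-1,0,30,0,255],[-1,0,22,0,255],[0,0,14,0,255],[0,0,8,0,255],[0,0,3,0,255]]
  ]
}}

```text
t: 34.08
tcp_pos: [0.5565, 0.0595, 0.3118]
orientation: [0.027, -0.704, 0.709, -0.033]
ft_force: [0.2, -0.5, -4.9]
finger_gap: 0.0138
```

```bash
python3 - <<'E'
from base import *
so()
E
```

```text
t 34.08 tcp [0.5565 0.0595 0.3118] yaw -90.4 f [ 0.2 -0.5 -4.9] gap 0.0138 q [-0.1  -0.08  1.75 -0.    1.38  1.48]
toolz [ 0.0845 -0.0086] qd [ 0.001  0.041  0.062 -0.001 -0.069 -0.002]
```

Request:
{"method": "servo_tool", "body": {
  "plan": [
    [[0,0,-4,0,255],[0,0,-10,0,255],[0,0,-17,0,255],[0,0,-26,0,255],[0,0,0,0,255]]
  ]
}}

```text
t: 34.5
tcp_pos: [0.551, 0.06, 0.3716]
orientation: [0.026, -0.704, 0.709, -0.032]
ft_force: [0.8, 0.7, -1.8]
finger_gap: 0.0133
```

Request:
{"method": "servo_tool", "body": {
  "plan": [
    [[0,0,0,0,255],[0,0,30,0,255],[0,0,22,0,255],[0,0,14,0,255],[0,0,7,0,255]]
  ]
}}

```text
t: 34.92
tcp_pos: [0.5606, 0.0591, 0.3037]
orientation: [0.031, -0.704, 0.709, -0.038]
ft_force: [-0.5, 0.9, -4.3]
finger_gap: 0.0134
```

```bash
python3 - <<'E'
from base import *
so()
E
```

```text
t 34.92 tcp [0.5606 0.0591 0.3037] yaw -90.41 f [-0.5  0.9 -4.3] gap 0.0134 q [-0.1  -0.07  1.76 -0.    1.36  1.48]
toolz [ 0.0977 -0.0098] qd [-0.001  0.065  0.088 -0.    -0.164 -0.001]
```

Request:
{"method": "servo_tool", "body": {
  "plan": [
    [[-1,0,2,0,255],[0,0,0,0,255],[0,0,0,0,255],[0,0,0,0,255],[0,0,0,0,255]]
  ]
}}

```text
t: 35.33
tcp_pos: [0.5604, 0.0603, 0.3006]
orientation: [0.031, -0.704, 0.709, -0.037]
ft_force: [0.1, 0.2, -4.7]
finger_gap: 0.0139
```

```bash
python3 - <<'E'
from base import *
s=so();shot("w18");caps("w18",.117+s["tcp_pos"][2]-.1371)
E
```

```text
t 35.33 tcp [0.5604 0.0603 0.3006] yaw -90.41 f [ 0.1  0.2 -4.7] gap 0.0139 q [-0.09 -0.07  1.76 -0.    1.35  1.48]
toolz [ 0.0956 -0.0097] qd [ 0.001 -0.006 -0.013 -0.     0.001 -0.001]
[227. 150.] 1140 top-slice mean [0.6368 0.1043 0.276 ] (array([635.7, 104. ]), array([16.5, 18.6])) zmax 0.2782
[404. 150.] 1144 top-slice mean [0.6363 0.0138 0.2763] (array([635.6,  14.4]), array([18.5, 16.9])) zmax 0.2784
[317. 302.] 5047 top-slice mean [0.5632 0.053  0.3164] (array([564.7,  59.7]), array([13.8, 85.1])) zmax 0.3
deck n 30135 slopes [-0.0241 -0.0019] z at mean 0.2598
deck bounds x99 [0.5388 0.6451] y [0.005  0.1139] (array([591.6,  59.4]), array([110.5, 107.3]), 89.7, 30135)
```

Request:
{"method": "servo_tool", "body": {
  "plan": [
    [[-0.5,-1,4,0,255],[-0.5,-2,6,0,255],[-0.5,-1,6,0,255],[0,-1,3,0,255],[0,0,0,0,255]]
  ]
}}

```text
t: 35.8
tcp_pos: [0.5689, 0.0616, 0.2825]
orientation: [0.032, -0.704, 0.709, -0.039]
ft_force: [-0.8, 0.3, -4.6]
finger_gap: 0.0136
```

```bash
python3 - <<'E'
from base import *
s=so();shot("w19");caps("w19",.117+s["tcp_pos"][2]-.1371)
E
```

```text
t 35.8 tcp [0.5689 0.0616 0.2825] yaw -90.4 f [-0.8  0.3 -4.6] gap 0.0136 q [-0.09 -0.04  1.77 -0.    1.31  1.49]
toolz [ 0.0996 -0.01  ] qd [ 0.002  0.006  0.006 -0.001  0.002 -0.001]
[227. 150.] 1140 top-slice mean [0.6452 0.1057 0.258 ] (array([644. , 105.2]), array([16.6, 18.6])) zmax 0.26
[404. 150.] 1144 top-slice mean [0.6445 0.0152 0.2582] (array([643.4,  15.6]), array([19.2, 16.4])) zmax 0.2602
[316. 302.] 5043 top-slice mean [0.5679 0.0544 0.2889] (array([573. ,  61.4]), array([14.4, 84.9])) zmax 0.2817
deck n 30120 slopes [-0.0217 -0.0023] z at mean 0.2415
deck bounds x99 [0.5474 0.6535] y [0.0064 0.1153] (array([599.9,  60.6]), array([110.7, 107.4]), 89.63, 30120)
```

View pics/w19.png

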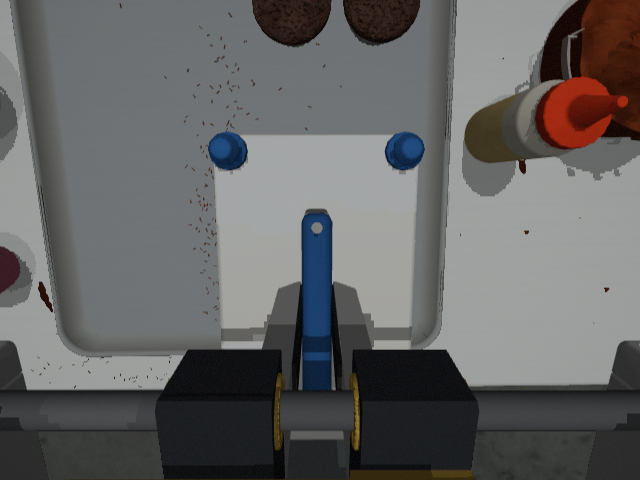

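Request:
{"method": "servo_tool", "body": {
  "plan": [
    [[-0.4,0.4,3,0,255],[0,0.4,4,0,255],[0,0.4,4,0,255],[0,0,2,0,255],[0,0,0,0,255]]
  ]
}}

```text
t: 36.27
tcp_pos: [0.5688, 0.0619, 0.2681]
orientation: [0.032, -0.704, 0.709, -0.039]
ft_force: [0.5, -0.4, -4.0]
finger_gap: 0.0134
```

```bash
python3 - <<'E'
from base import *
s=so();shot("w20");caps("w20",.117+s["tcp_pos"][2]-.1371)
p,d=vision.camera('scene');cv2.imwrite('pics/s3.png',cv2.resize(p[180:330,210:370,::-1],(800,750),interpolation=3)[:600])
E
```

```text
t 36.27 tcp [0.5688 0.0619 0.2681] yaw -90.41 f [ 0.5 -0.4 -4. ] gap 0.0134 q [-0.09 -0.03  1.78 -0.    1.29  1.49]
toolz [ 0.0993 -0.01  ] qd [-0.001  0.002  0.004  0.     0.001 -0.   ]
[227. 150.] 1142 top-slice mean [0.6452 0.106  0.2436] (array([644.3, 105.6]), array([16.5, 18.8])) zmax 0.2458
[404. 150.] 1141 top-slice mean [0.6446 0.0156 0.2437] (array([643.9,  16.1]), array([18.5, 16.5])) zmax 0.2458
[316. 302.] 5047 top-slice mean [0.5683 0.0628 0.2743] (array([572.9,  61.7]), array([85.2, 14.4])) zmax 0.2673
deck n 30153 slopes [-0.0215 -0.0022] z at mean 0.2272
deck bounds x99 [0.5473 0.6536] y [0.0067 0.1155] (array([600.1,  61. ]), array([110.6, 107.1]), 89.71, 30153)
```

View pics/s3.png

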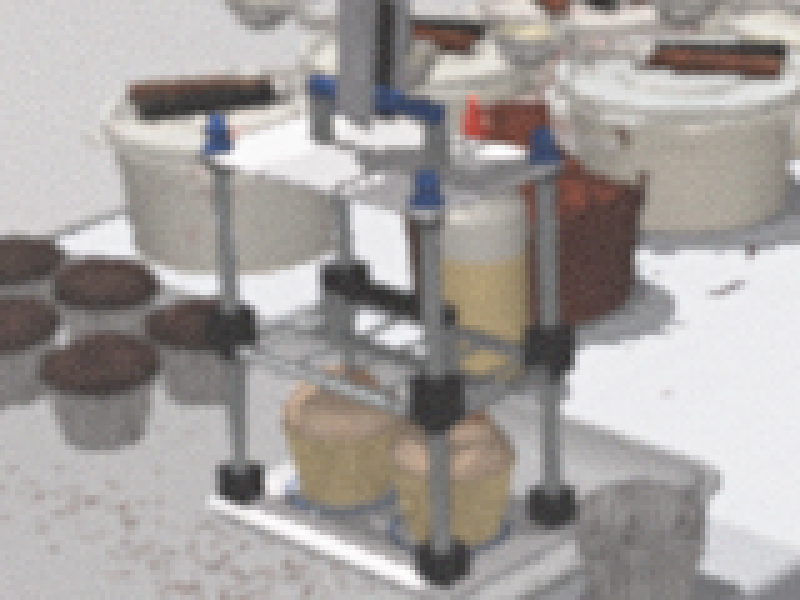

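The scene view shows all four upper legs entering the middle tier's sockets with no contact force. Lowering on.

Request:
{"method": "servo_tool", "body": {
  "plan": [
    [[0,0.4,3,0,255],[0,0.4,4,0,255],[0,0.3,3,0,255],[0,0,1,0,255],[0,0,0,0,255]]
  ]
}}

```text
t: 36.78
tcp_pos: [0.5693, 0.0617, 0.2571]
orientation: [0.032, -0.704, 0.709, -0.039]
ft_force: [-0.1, 0.2, -4.7]
finger_gap: 0.0133
```

```bash
python3 - <<'E'
from base import *
s=so();shot("w21");caps("w21",.117+s["tcp_pos"][2]-.1371)
E
```

```text
t 36.78 tcp [0.5693 0.0617 0.2571] yaw -90.41 f [-0.1  0.2 -4.7] gap 0.0133 q [-0.09 -0.02  1.79 -0.    1.27  1.49]
toolz [ 0.1012 -0.0101] qd [-0.001  0.001  0.005 -0.001 -0.001 -0.001]
[227. 150.] 1139 top-slice mean [0.6458 0.1059 0.2329] (array([644.7, 105.5]), array([16.5, 18.7])) zmax 0.2347
[404. 150.] 1143 top-slice mean [0.645  0.0153 0.2329] (array([644.5,  16. ]), array([18.5, 16.6])) zmax 0.235
[316. 302.] 5039 top-slice mean [0.5681 0.0681 0.2635] (array([573.6,  61.2]), array([13.8, 84.8])) zmax 0.2561
deck n 30138 slopes [-0.0195 -0.0021] z at mean 0.2162
deck bounds x99 [0.5478 0.6541] y [0.0065 0.1154] (array([600.5,  60.9]), array([110.3, 107.5]), 89.6, 30138)
```

Request:
{"method": "servo_tool", "body": {
  "plan": [
    [[0,0.5,2,0,255],[0,0.5,3,0,255],[0,0,2,0,255],[0,0,1,0,255],[0,0,0,0,255]]
  ]
}}

```text
t: 37.25
tcp_pos: [0.5701, 0.0616, 0.2519]
orientation: [0.033, -0.704, 0.708, -0.041]
ft_force: [-1.9, 1.2, -0.2]
finger_gap: 0.0134
```

```bash
python3 - <<'E'
from base import *
s=so();shot("w22");caps("w22",.117+s["tcp_pos"][2]-.1371)
E
```

```text
t 37.25 tcp [0.5701 0.0616 0.2519] yaw -90.4 f [-1.9  1.2 -0.2] gap 0.0134 q [-0.09 -0.02  1.8  -0.    1.25  1.49]
toolz [ 0.1048 -0.0107] qd [ 0.    -0.007 -0.008 -0.002  0.012 -0.001]
[227. 150.] 1142 top-slice mean [0.6466 0.1058 0.2277] (array([646.1, 105.2]), array([17. , 18.5])) zmax 0.2296
[404. 150.] 1139 top-slice mean [0.646  0.0152 0.2279] (array([645.3,  16.1]), array([18.6, 16.5])) zmax 0.2298
[316. 302.] 5047 top-slice mean [0.5716 0.062  0.2577] (array([574.3,  61. ]), array([13.8, 85. ])) zmax 0.251
deck n 30260 slopes [-0.0178 -0.002 ] z at mean 0.2111
deck bounds x99 [0.5483 0.6551] y [0.0064 0.1153] (array([601.2,  60.6]), array([110.6, 108. ]), 89.59, 30260)
```

Contact: the front legs are home and the rear is about 3 mm high from the tilt. Releasing lets the rear drop.

Request:
{"method": "servo_tool", "body": {
  "plan": [
    [[0,0,0.5,0,255],[0,0,0,0,225],[0,0,0,0,200],[0,0,0,0,100],[0,0,0,0,0]]
  ]
}}

```text
t: 37.72
tcp_pos: [0.5716, 0.0615, 0.2528]
orientation: [0.035, -0.704, 0.708, -0.043]
ft_force: [0.0, -0.3, 0.5]
finger_gap: 0.0301
```

Request:
{"method": "servo_tool", "body": {
  "plan": [
    [[0,0,0,0,0],[0,0,0,0,0],[0,0,0,0,0],[0,0,0,0,0],[0,0,0,0,0]]
  ]
}}

```text
t: 38.13
tcp_pos: [0.5727, 0.0613, 0.2536]
orientation: [0.036, -0.704, 0.708, -0.044]
ft_force: [-0.8, -0.1, -0.1]
finger_gap: 0.0637
```

Request:
{"method": "servo_tool", "body": {
  "plan": [
    [[0,0,-4,0,0],[0,0,-10,0,0],[0,0,-18,0,0],[0,0,-24,0,0],[0,0,-24,0,0]]
  ]
}}

```text
t: 38.55
tcp_pos: [0.5606, 0.0624, 0.3311]
orientation: [0.032, -0.704, 0.709, -0.039]
ft_force: [-0.1, -0.7, -0.1]
finger_gap: 0.0933
```

Request:
{"method": "servo_tool", "body": {
  "plan": [
    [[0,3,-22,0,0],[0,4,-15,0,0],[0,3,-9,0,0],[0,1,-4,0,0],[0,0,0,0,0]]
  ]
}}

```text
t: 38.97
tcp_pos: [0.545, 0.0631, 0.3931]
orientation: [0.037, -0.704, 0.708, -0.045]
ft_force: [-0.5, -0.4, -0.4]
finger_gap: 0.0939
```

Request:
{"method": "servo_tool", "body": {
  "plan": [
    [[0,0,0,0,0],[0,0,0,0,0],[0,0,0,0,0],[0,0,0,0,0],[0,0,0,0,0]]
  ]
}}

```text
t: 39.38
tcp_pos: [0.5442, 0.0631, 0.3889]
orientation: [0.035, -0.704, 0.708, -0.042]
ft_force: [-0.2, 0.7, 0.8]
finger_gap: 0.0941
```

```bash
python3 - <<'E'
from base import *
s=so();shot("w23");caps("w23",.231)
p,d=vision.camera('scene');cv2.imwrite('pics/s4.png',cv2.resize(p[180:330,210:370,::-1],(640,600),interpolation=3))
p,d=vision.camera('top');cv2.imwrite('pics/t4.png',p[:,:,::-1])
E
```

```text
t 39.38 tcp [0.5442 0.0631 0.3889] yaw -90.42 f [-0.2  0.7  0.8] gap 0.0941 q [-0.09 -0.15  1.68 -0.    1.5   1.49]
toolz [ 0.1085 -0.0108] qd [-0.002  0.009  0.01  -0.    -0.001 -0.001]
[263. 134.] 392 top-slice mean [0.6442 0.1058 0.2277] (array([642.9, 105.5]), array([16.3, 19.3])) zmax 0.2297
[369. 134.] 390 top-slice mean [0.6436 0.0146 0.2277] (array([642.6,  15.1]), array([17.6, 16.4])) zmax 0.2298
[317. 229.] 1823 top-slice mean [0.5652 0.0608 0.2479] (array([563.6,  60.9]), array([12.5, 98.2])) zmax 0.2496
[267. 311.] 338 top-slice mean [0.4858 0.1067 0.2275] (array([485.8, 105.8]), array([18.2, 16.1])) zmax 0.2297
[366. 311.] 339 top-slice mean [0.4854 0.0156 0.2276] (array([486.2,  16.3]), array([15. , 18.8])) zmax 0.2296
deck n 19598 slopes [-0.0008 -0.0008] z at mean 0.2104
deck bounds x99 [0.478 0.653] y [0.006  0.1152] (array([564.9,  60.6]), array([110.1, 176.8]), 89.64, 19598)
```

View pics/s4.png

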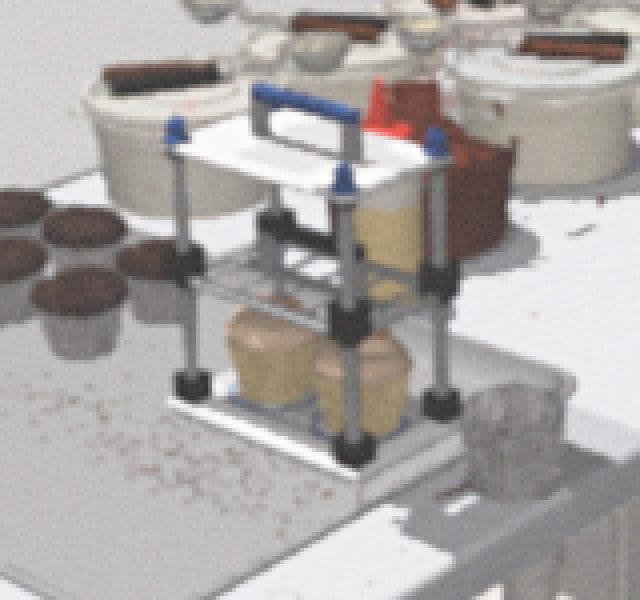

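View pics/w23.png

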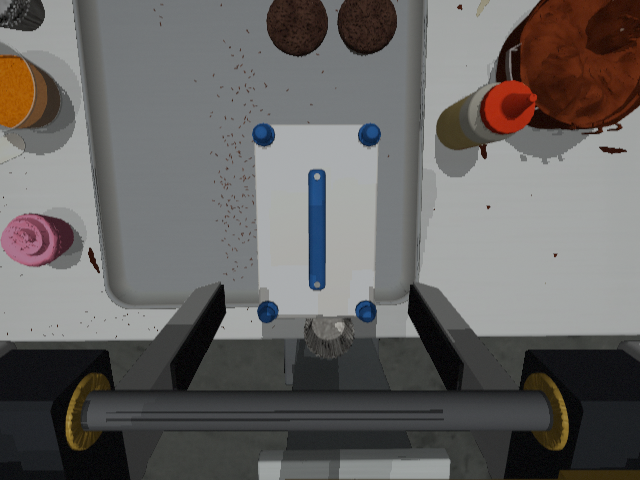

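The four ball caps all read z = 0.2297, so the top tier is level, and at seated height once the usual -1.5 mm depth bias is allowed for. Both cupcakes stand upright, and the bottle and foil cups look undisturbed. The gripper is open and clear, so I'm handing in.

```bash
python3 -c "
from h import *
print(workorder.sign_off())"
```

```text
the job is handed in; nothing more can be done
None
```

I set the cream cupcake upright on the empty seat, stacked the middle tier on the base and then the top tier on the middle, let go of each, and handed the job in at about 39.5 s of the 72 s allowed. No verdict is reported.

**Last checks**
- **Top tier:** the four ball caps all read about 229.7 mm high. That fits 231 mm fully seated, since the depth camera read about 1.5 mm low throughout. The deck slope is under 0.001.
- **Middle tier:** its four socket rims read 131.4 to 131.9 mm, level and within about 1 mm of the base rims plus 98 mm. I measured this before the top tier went on and did not repeat it afterwards.
- **Cupcakes and bystanders:** the cupcake placed and the one already on the base stand upright. The bottle and foil cups look undisturbed in the pictures, but I did not measure them. The cupcake's centring on its ring I only judged by eye and from the arm's position (within a few mm).

**What went off plan**
- The tool picked up a tilt during the moves, up to about 8°, and my attempts to trim it did not fully work.
- The top tier therefore touched down with its rear legs about 3 mm high in the sockets, and they dropped home when I released it.

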